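# Finish the pinwheel layer of fitting cases on the pallet slab

### The arm

A 6-joint arm with a two-finger parallel gripper is mounted at the origin on the work surface. World frame = base frame: x ahead of the robot, y to its left, z up, the work surface at z = 0. Lengths are in m, angles in degrees, forces in N, time in s.
With the tool pointing down it reaches from about 0.35 to 0.875 m from the base axis. Payload 4.2 kg.
Tool frame: the origin (TCP) lies between the finger pads; the fingertips stand 14 mm ahead of it and the grasp point (between the pads) lies 5 mm behind it; x points along the fingers, y is the direction in which the jaws open and shut, and the axes are right-handed (so a half turn about x gives the same grasp; the last joint's range is limited). The gripper opens to 87 mm and grips with 3 to 60 N. Pads are 19 mm wide; open, the fingers measure 117 mm over their backs; the gripper's body (75 mm by 190 mm) begins 51 mm behind the grasp point.
Start: joints at [84.431, 22.042, 0.453, 0, -68.411, -14.817], TCP at [0.218, 0.586, 0.237] pointing down, gripper open.
Joint ranges: [-179.83, 179.83], [-69.29, 118.12], [-61.27, 80.66], [-181.25, 117.63], [-171.15, -9.14], [-177.46, 177.46]. Speed limits (degrees/s): [159.86, 159.86, 180, 180, 180, 180].

### API

Orientations are given as a 3x3 rotation matrix whose columns are the frame's x, y, z axes.
In Python, from station import r, imaging, job gives the robot as it stands. The module is installed in compiled form; this text tells all that it offers.
- The arm moves only by the tool apply_moves, never from a script. Its arguments are lists of equal length, an entry for each row: "xyz": the shift along the tool's x, y, z in m, a list of three; "twist": the turn about the tool's x in degrees; "claw": the opening, from 0 (shut) to 1 (fully open). A call has 1 to 12 rows; each row shifts and turns the pose as measured when the row begins, along the tool's axes as they then stand; what a row does not reach is not made up. A row lasts 1/10 s, in which the tool goes at most 50 mm and 8.59 degrees, less where a joint would pass 70% of its speed; a pose out of reach is approached as far as the arm can. A call is refused whole if a number of a shift passes 0.05 or a number of a turn 8.59, either way. A call with a gripper value outside its range is refused whole. The fingers move at their own pace and stop on an object; the grip force is fixed at half the most. Time passes only in rows, so rows that do not move let the fingers close. It gives the time, the measured TCP pose, the force and the opening at its end, in the units of the state.
- r.sense(): the state, without advancing time (a new reading comes with each control period).
- imaging.capture(name): name is "scene" or "top"; returns a dict with "pixels" (400x640x3 uint8, red, green, blue), "mtx" (3x3 intrinsics, pixels), "view" (4x4, takes a point from world to camera coordinates). Camera axes: x right, y down, z forward; pixel columns grow to the right and rows downward; lengths in m; the calibration is good to about 2 mm. A picture is of the moment at which its call begins. There is no depth.
- job.finish_job(): hands the job in, once; it reports no verdict.
Trained networks look in a picture, given as the dict that the camera call returned (one of the last four; its "shot" number tells which), for a name from the list of things; names that differ only in an ending like _2 or _b are one class to them, and where a whole thing is asked for, a point or a joint stands for the part that bears it (a point fixed in the world has none). Each returns a list of dicts, best first, with "p" (0 to 1); they miss things now and then, are a little off and sometimes report something else, mostly with a low value. They report only what shows in the picture. A call takes as long as a camera call. They do not tell look-alikes from the thing itself.
- imaging.regions_of(query, picture): "mask" (400x640 bool, what is visible of it) and "centre" ([column, row] in pixels, amid what is visible of it).
The state is a dict: "time_s": time; "joints": joint angles; "joint_velocities": joint speeds; "effort": joint torques, N m; "tcp_pos": TCP position; "ee_rot": TCP orientation; "wrist_force": force on the tool from outside, world axes, zero at the start; "moment": the same for the moment, N m; "gripper_width": opening from 0.0 (shut) to 1.0 (fully open).
Only numpy, scipy, OpenCV 4.12 (cv2) and the standard library are available. Lean on these libraries where they do the work, as an engineer would, in place of code of your own. Each camera call takes 0.05 s, during which the arm holds its last target.

### The job

Finish the layer of blue fitting cases on the small pallet slab: take the three cases out of the sloping rack by their black grips and set one, lid up, squarely inside each of the three empty yellow outlines, so that together with the case already there they form the interlocking pinwheel. Any case may go in any empty outline; lower each one flat onto the deck rather than dropping it, leave the case that is already there in its outline, and leave the other things on the bench and rack alone.

Things in the scene. Friction and masses are not known exactly. Their poses are not given: they have to be found in the camera images.
- slab: dark wooden pallet slab fixed to the bench, 210 x 210 mm, deck top 30 mm above the bench; origin at the centre of its underside, z up. The deck bears four yellow outlines, one per case, in a pinwheel round a bare centre: 6 mm is left between neighbouring cases. It may stand at any yaw.
- place0 (a point): centre, at deck height, of the outline already filled by case0, at (-38, -58) mm in the slab's frame; the long (110 mm) side runs along the slab's x
- place1 (a point): centre, at deck height, of an empty outline, at (58, -38) mm in the slab's frame; long side along the slab's y
- place2 (a point): centre, at deck height, of an empty outline, at (38, 58) mm in the slab's frame; long side along the slab's x
- place3 (a point): centre, at deck height, of an empty outline, at (-58, 38) mm in the slab's frame; long side along the slab's y
- rack: grey rack fixed to the bench, 254 mm wide (y), origin at the centre of its underside; deck falls 30 degrees towards its +x, away from the robot. Lanes 78 mm wide at y = -83, 0, 83 mm, strips and low-end stop 14 mm high. A plywood top shelf, 185 to 191 mm above the bench, from x = -115 to 22 mm, overhangs the cases' high ends; under it a ledge, 85 mm up, holds two bystanders.
- case0: blue case, 110 (x) x 70 (y) x 46 mm tall (z, up out of the lid), 0.25 to 0.5 kg, origin at the centre of its underside. On the middle of the lid, along x, a black bridge grip 56 mm long, 14 mm wide (y), top 80 mm above the origin; its bar is the top 18 mm, a foot at each end. Already stands, lid up, in place0 (loose, to be left there).
- case1: blue case, 110 (x) x 70 (y) x 46 mm tall (z, up out of the lid), 0.25 to 0.5 kg, origin at the centre of its underside. On the middle of the lid, along x, a black bridge grip 56 mm long, 14 mm wide (y), top 80 mm above the origin; its bar is the top 18 mm, a foot at each end. Starts in the rack lane at y = -83 mm, tilted 30 degrees with the deck: x down the slope, z leaning away from the robot.
- case2: blue case, 110 (x) x 70 (y) x 46 mm tall (z, up out of the lid), 0.25 to 0.5 kg, origin at the centre of its underside. On the middle of the lid, along x, a black bridge grip 56 mm long, 14 mm wide (y), top 80 mm above the origin; its bar is the top 18 mm, a foot at each end. Starts in the rack lane at y = 0 mm, tilted 30 degrees with the deck: x down the slope, z leaning away from the robot.
- case3: blue case, 110 (x) x 70 (y) x 46 mm tall (z, up out of the lid), 0.25 to 0.5 kg, origin at the centre of its underside. On the middle of the lid, along x, a black bridge grip 56 mm long, 14 mm wide (y), top 80 mm above the origin; its bar is the top 18 mm, a foot at each end. Starts in the rack lane at y = 83 mm, tilted 30 degrees with the deck: x down the slope, z leaning away from the robot.
- elbow: bystander: copper pipe elbow, about 45 x 55 x 30 mm, lying on the bench beyond the rack's low end
- coupling: bystander: upright copper sleeve, 32 mm across, 32 mm tall, on the bench beyond the rack's low end
- flux_tin: bystander: small round tin, 42 mm across, 32 mm tall, on the ledge under the rack's top shelf
- brass_ring: bystander: brass ring, 30 mm across, 16 mm tall, on the ledge under the rack's top shelf
- offcut: bystander: wood offcut, 90 x 50 x 20 mm, towards the back of the bench
Not all that is in view belongs to the job. Leave any brown look-alike of the case3 alone.

How it is judged:
By the outcome, as a careful person would: the job done as asked, in the order asked, and still so for the second after the job is handed in, with the robot touching nothing.
It also fails if it takes over 72 s, if anything falls off the work surface, if the arm or the gripper's body presses on something with over 40 N, if the wrist force passes 120 N, or if a joint passes its speed limit or range.

## Working session

There is one attempt and no reset: what is moved stays moved. The work goes in short steps, Python scripts to look and compute and a tool call to move; the robot and the scene stay as the last step left them, time stands still between calls to the robot, and variables do not carry over. Pictures are saved under pics/ and viewed, and the job is handed in when it is done.

Besides the shell and the picture viewer there is one more tool, called after "Emit:" as a command line: name --pt "numbers of a row" for each row, then --argument value for the rest. apply_moves: Moves the arm, as the interface text tells. Its arguments: {"type":"object","properties":{"xyz":{"type":"array","items":{"type":"array","items":{"type":"number"}}},"twist":{"type":"array","items":{"type":"number"}},"claw":{"type":"array","items":{"type":"number"}}},"required":["xyz","twist","claw"]}

```bash
mkdir -p pics; ls
python3 - <<'E'
from station import r, imaging, job
import cv2, numpy as np
s=r.sense()
for k,v in s.items(): print(k,np.round(v,4).tolist())
for n in("scene","top"):
    p=imaging.capture(n); cv2.imwrite(f"pics/{n}0.png",p["pixels"][:,:,::-1]); print(n,p["mtx"].tolist(),np.round(p["view"],4).tolist())
E
```

```text
pics
time_s 0.0
joints [84.4295, 22.0891, 0.3806, -0.0289, -68.4136, -14.8167]
joint_velocities [-0.0662, -0.0491, 0.0529, 0.06, -0.0328, 0.0607]
effort [0.0004, -39.0665, 18.7408, 4.2198, 0.0111, -0.0002]
tcp_pos [0.2175, 0.5853, 0.2355]
ee_rot [[-0.0007, -0.3485, -0.9373], [-0.0021, -0.9373, 0.3485], [-1.0, 0.0022, -0.0001]]
wrist_force [-0.2183, 0.3941, -0.1493]
moment [-0.0443, 0.0258, 0.0714]
gripper_width 0.9979
scene [[466.9088306909186, 0.0, 309.2690324384459], [0.0, 466.9088306909186, 192.40660505406603], [0.0, 0.0, 1.0]] [[-0.2203, 0.9752, 0.0189, 0.0528], [0.5799, 0.1466, -0.8014, -0.2657], [-0.7843, -0.1656, -0.5978, 1.5529], [0.0, 0.0, 0.0, 1.0]]
top [[404.74295070879765, 0.0, 315.48496165378515], [0.0, 404.74295070879765, 195.23298077038936], [0.0, 0.0, 1.0]] [[-0.008, -1.0, -0.0021, 0.0976], [-0.996, 0.0081, -0.0887, 0.555], [0.0888, 0.0014, -0.9961, 0.9618], [0.0, 0.0, 0.0, 1.0]]
```

View pics/scene0.png

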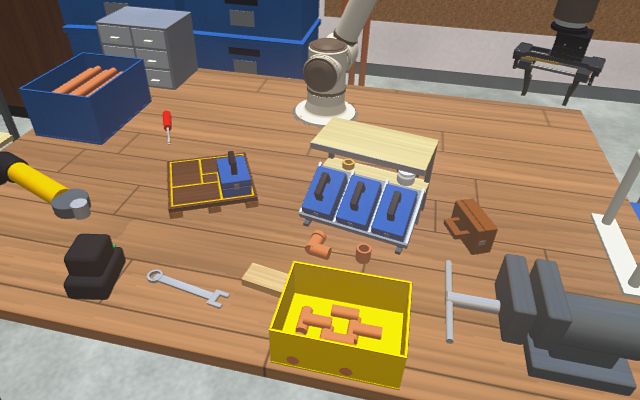

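View pics/top0.png

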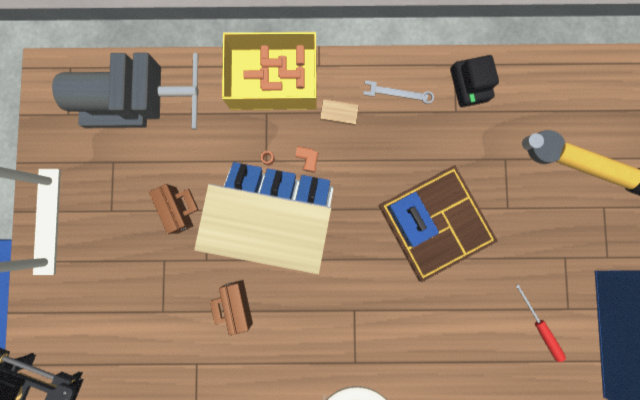

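Run:
```python
from station import r, imaging, job
import cv2, numpy as np, pickle
P={}
for n in("scene","top"):
    p=imaging.capture(n); P[n]=p
    ov=p["pixels"][:,:,::-1].copy()
    for q in("slab","rack","case1","case0"):
        R=imaging.regions_of(q,p)
        print(n,q,[(round(d["p"],2),np.round(d["centre"]).tolist(),int(d["mask"].sum())) for d in R])
        P[n+q]=R
pickle.dump(P,open("P.pkl","wb"))
t=P["top"]["pixels"][:,:,::-1]; s=P["scene"]["pixels"][:,:,::-1]
cv2.imwrite("pics/c_rack_top.png",cv2.resize(t[150:290,180:350],None,fx=4.5,fy=4.2,interpolation=cv2.INTER_CUBIC))
cv2.imwrite("pics/c_slab_top.png",cv2.resize(t[160:290,370:510],None,fx=4.5,fy=4.5,interpolation=cv2.INTER_CUBIC))
cv2.imwrite("pics/c_rack_sc.png",cv2.resize(s[110:260,290:450],None,fx=4,fy=4,interpolation=cv2.INTER_CUBIC))
```

```text
scene slab [(0.75, [198.0, 190.0], 3296), (0.73, [404.0, 177.0], 242)]
scene rack [(0.6, [376.0, 158.0], 6861)]
scene case1 [(0.96, [232.0, 176.0], 1238), (0.87, [394.0, 212.0], 1802), (0.69, [327.0, 194.0], 1673), (0.59, [475.0, 228.0], 1909), (0.56, [359.0, 202.0], 1784)]
scene case0 [(0.96, [232.0, 176.0], 1238), (0.87, [394.0, 212.0], 1802), (0.69, [327.0, 194.0], 1673), (0.59, [475.0, 228.0], 1909), (0.56, [359.0, 202.0], 1784)]
top slab [(0.56, [444.0, 230.0], 6309)]
top rack [(0.76, [265.0, 231.0], 8722)]
top case1 [(0.82, [279.0, 181.0], 834), (0.77, [243.0, 178.0], 873), (0.75, [313.0, 189.0], 792), (0.72, [232.0, 310.0], 1515), (0.66, [412.0, 219.0], 1545), (0.57, [172.0, 206.0], 1572)]
top case0 [(0.82, [279.0, 181.0], 834), (0.77, [243.0, 178.0], 873), (0.75, [313.0, 189.0], 792), (0.72, [232.0, 310.0], 1515), (0.66, [412.0, 219.0], 1545), (0.57, [172.0, 206.0], 1572)]
```

View pics/c_rack_top.png

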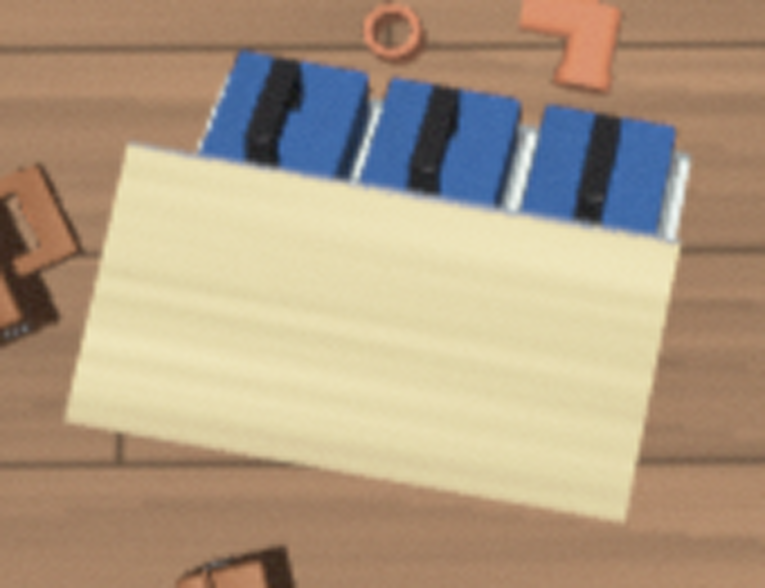

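View pics/c_slab_top.png

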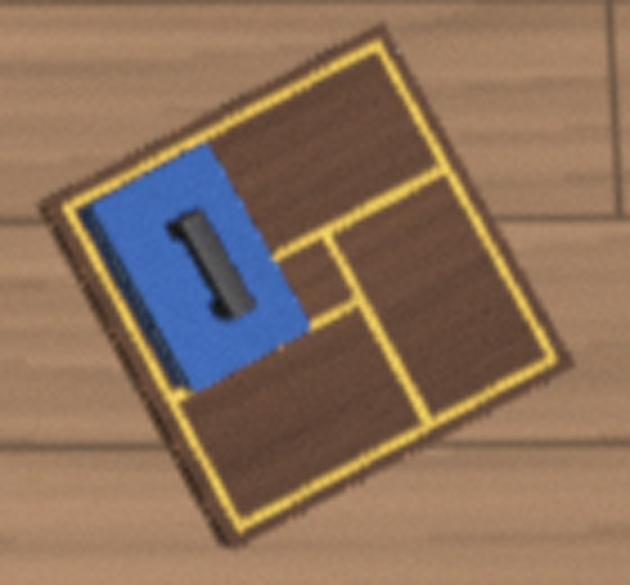

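View pics/c_rack_sc.png

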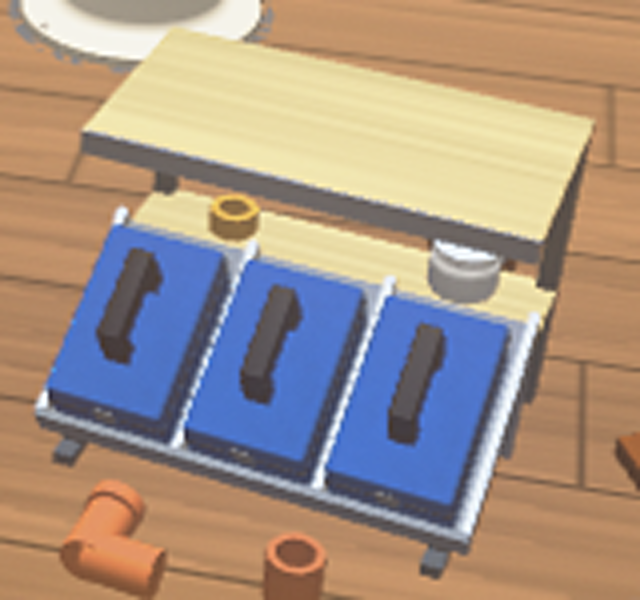

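```bash
cat > h.py <<'E'
import numpy as np, cv2
from scipy.optimize import least_squares
def proj(p,X):
    X=np.atleast_2d(X); c=X@p["view"][:3,:3].T+p["view"][:3,3]; u=c@p["mtx"].T; return u[:,:2]/u[:,2:]
def toplane(p,uv,z):
    uv=np.atleast_2d(uv).astype(float); R=p["view"][:3,:3]; t=p["view"][:3,3]; C=-R.T@t
    d=np.c_[uv,np.ones(len(uv))]@np.linalg.inv(p["mtx"]).T@R
    return C+d*((z-C[2])/d[:,2])[:,None]
def Rz(a): c,s=np.cos(a),np.sin(a); return np.array([[c,-s,0],[s,c,0],[0,0,1]])
E
python3 - <<'E'
import pickle
from h import *
P=pickle.load(open("P.pkl","rb"))
segs=[(-96,-96,96,-96),(96,-96,96,96),(96,96,-96,96),(-96,96,-96,-96),
 (20,-96,20,20),(96,20,-20,20),(-20,96,-20,-20),(-96,-20,20,-20)]
S=np.array(segs)/1000.
def dist(q):
    a=S[:,:2];b=S[:,2:];d=b-a
    t=np.clip(((q[:,None]-a)*d).sum(-1)/(d**2).sum(-1),0,1)
    return np.linalg.norm(q[:,None]-(a+t[...,None]*d),axis=-1).min(1)
for n,box in(("top",(160,290,370,510)),("scene",(140,220,155,270))):
    p=P[n]; im=p["pixels"].astype(int)
    m=(im[...,0]>130)&(im[...,1]>100)&(im[...,2]<im[...,1]*0.55)&(im[...,0]-im[...,2]>85)
    k=np.zeros_like(m);k[box[0]:box[1],box[2]:box[3]]=1;m&=k
    r,c=np.nonzero(m); 
    q=toplane(p,np.c_[c+0.0,r],0.03)[:,:2]
    best=None
    for y0 in np.arange(0,360,15):
      f=lambda v:dist((q-v[:2])@Rz(v[2])[:2,:2])
      o=least_squares(f,[*q.mean(0),np.radians(y0)],loss="soft_l1",f_scale=0.003)
      if best is None or o.cost<best.cost:best=o
      
    print(n,len(q),best.x[:2],np.degrees(best.x[2])%360,np.median(best.fun)*1000)
# corners shelf
t=P["top"]
c=np.array([[126,144],[680,242],[626,521],[66,421]])/[4.5,4.2]+[180,150]-0.5
print(np.round(toplane(t,c,.191),4))
s=P["scene"]
c=np.array([[82,130],[545,244],[596,120],[175,28]])/4+[290,110]-0.5
print(np.round(toplane(s,c,.191),4))
E
```

```text
top 985 [ 0.48720236 -0.20193411] 117.1017369333016 1.390747288330385
scene 610 [ 0.48659727 -0.20494279] 27.17144523932359 1.731637211865927
[[0.5661 0.312  0.191 ]
 [0.5166 0.0625 0.191 ]
 [0.3844 0.0879 0.191 ]
 [0.4334 0.3367 0.191 ]]
[[0.5163 0.0604 0.191 ]
 [0.5672 0.3113 0.191 ]
 [0.4334 0.3361 0.191 ]
 [0.3853 0.0883 0.191 ]]
```

Run:
```python
import pickle
from h import *
P=pickle.load(open("P.pkl","rb"))
for k in range(4):
    R=Rz(np.radians(27.13+90*k)); print(k,(np.array([.487,-.2035,0])+R@[-.038,-.058,0]))
print(toplane(P["top"],[412,219],.076),toplane(P["scene"],[232,176],.06))
# shelf fit
a=np.array([[.5666,.3116],[.5165,.0615],[.3849,.0881],[.4334,.3364]])
mod=np.array([[.022,.127],[.022,-.127],[-.115,-.127],[-.115,.127]])
f=lambda v:((mod@Rz(v[2])[:2,:2].T+v[:2])-a).ravel()
o=least_squares(f,[.5,.2,-.2]);print(o.x,np.degrees(o.x[2]),np.round(o.fun*1000,1))
```

```text
0 [ 0.47962962 -0.27244692  0.        ]
1 [ 0.55594692 -0.21087038  0.        ]
2 [ 0.49437038 -0.13455308  0.        ]
3 [ 0.41805308 -0.19612962  0.        ]
[[ 0.4946153 -0.1282732  0.076    ]] [[ 0.50594772 -0.13486024  0.06      ]]
[ 0.5209731   0.19041209 -0.19451274] -11.144759151911865 [ 0.5 -0.8  1.5  0.1 -1.3 -0.1 -0.7  0.8]
```

Run:
```python
import pickle
from h import *
P=pickle.load(open("P.pkl","rb"))
def crop(n,x0,y0,w,h,f,out):
    im=P[n]["pixels"][y0:y0+h,x0:x0+w,::-1]
    im=cv2.resize(im,None,fx=f,fy=f,interpolation=cv2.INTER_CUBIC)
    for i in range(0,w,10):
        cv2.line(im,(i*f,0),(i*f,6),(0,0,255),1);cv2.putText(im,str(x0+i),(i*f,16),0,.35,(0,0,255),1)
    for i in range(0,h,10):
        cv2.line(im,(0,i*f),(6,i*f),(0,0,255),1);cv2.putText(im,str(y0+i),(8,i*f+4),0,.35,(0,0,255),1)
    cv2.imwrite(out,im)
crop("scene",300,155,65,75,8,"pics/a.png")
crop("scene",332,165,90,80,8,"pics/b.png")
crop("top",215,155,65,45,12,"pics/c.png")
crop("top",255,160,80,50,10,"pics/d.png")
```

```text
(no output)
```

View pics/a.png

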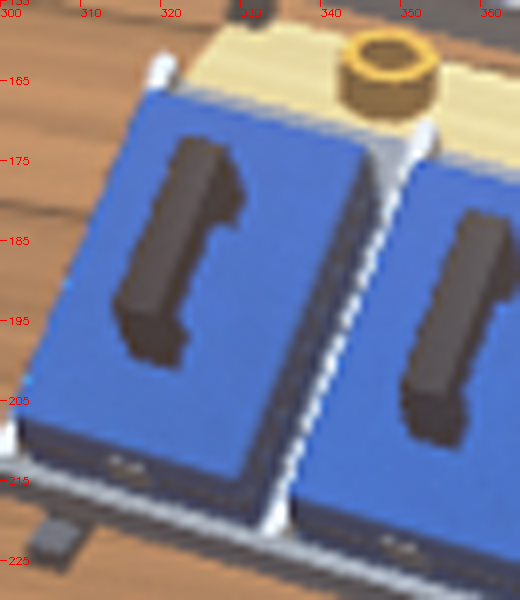

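View pics/b.png

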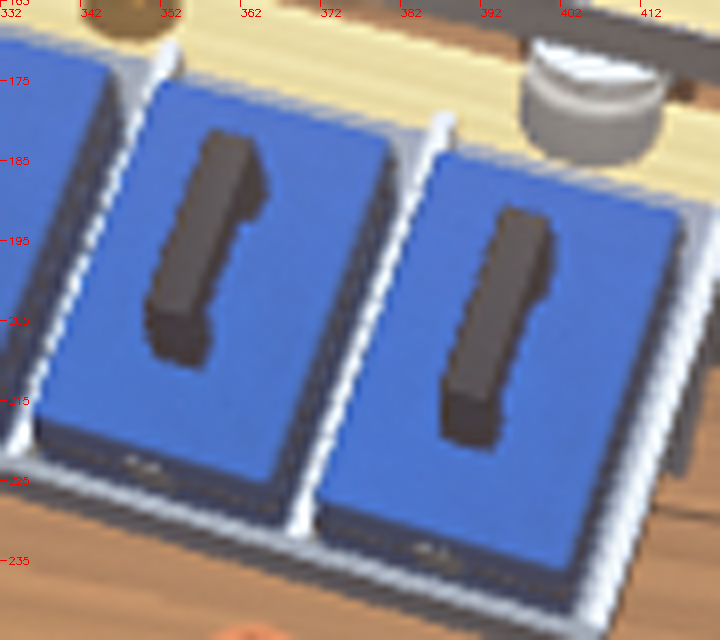

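View pics/c.png

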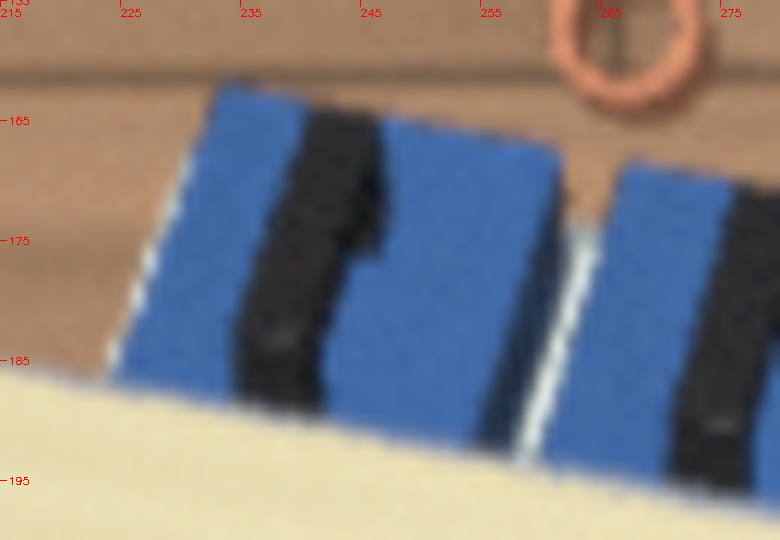

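View pics/d.png

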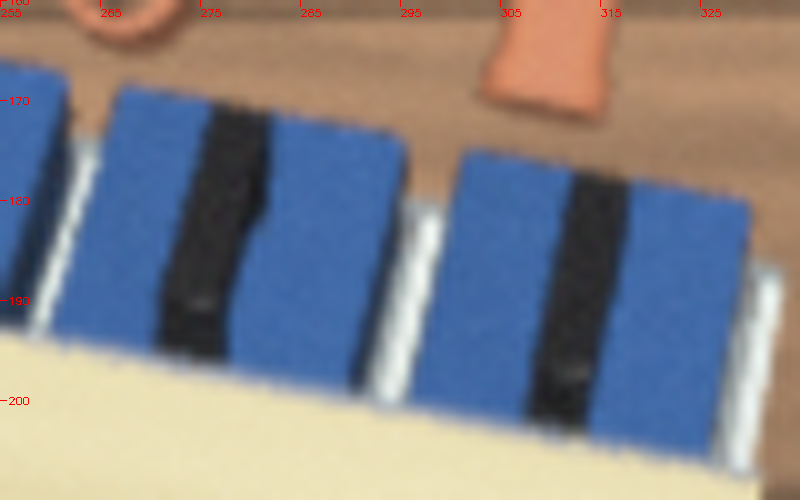

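```bash
cat > fit.py <<'E'
import pickle
from h import *
P=pickle.load(open("P.pkl","rb"))
mods=dict(HL=(-55,-35,46),HR=(-55,35,46),LR=(55,35,46),LL=(55,-35,46),bHL=(-28,-7,80),bHR=(-28,7,80),bLL=(28,-7,80),bLR=(28,7,80))
sc={1:((300,155,8),[(148,88),(365,150),(240,480),(18,417),(183,138),(225,150),(117,300),(158,318)]),
 2:((332,165,8),[(165,80),(390,142),(270,484),(37,415),(212,132),(250,142),(150,300),(190,318)]),
 3:((332,165,8),[(440,152),(682,214),(566,570),(318,495),(505,207),(550,220),(445,388),(488,404)])}
tp={3:((215,155,12),[(222,83),(560,150),(310,105),(380,115)]),
 2:((255,160,10),[(120,88),(407,137),(215,108),(270,112)]),
 1:((255,160,10),[(465,150),(748,203),(575,175),(630,180)])}
def px(c,l): return (np.array(l)+.5)/c[2]-.5+[c[0],c[1]]
def Rc(yaw,tilt): 
    return Rz(yaw)@cv2.Rodrigues(np.array([0,tilt,0.]))[0]
M=np.array(list(mods.values()))/1000
MT=np.array([mods[k] for k in("LR","LL","bLR","bLL")])/1000
rack=np.array([.521,.1904]);ry=np.radians(-11.1)
for i in(1,2,3):
    a=px(*sc[i]);b=px(*tp[i])
    def f(v,w=1):
        R=Rc(v[3],v[4]);X=M@R.T+v[:3];Y=MT@R.T+v[:3]
        return np.r_[(proj(P["scene"],X)-a).ravel(),(proj(P["top"],Y)-b).ravel(),(v[4]-np.radians(30))*w*60]
    o=least_squares(f,[.57,.2,.05,ry,np.radians(30)],loss="soft_l1")
    v=o.x;R=Rc(v[3],v[4]);g=v[:3]+R@[0,0,.071]
    loc=Rz(-ry)@np.r_[v[:2]-rack,v[2]]
    print(i,"pos",np.round(v[:3],4),"yaw %.1f tilt %.1f"%tuple(np.degrees(v[3:])),"bar",np.round(g,4),"rackframe",np.round(loc,4),"rms",np.sqrt(np.mean(o.fun**2)).round(2))
    print(np.round(f(v),1)[:16].tolist(),np.round(f(v),1)[16:-1].tolist())
    hc=np.array([Rz(-ry)@(v[:3]+R@np.array(q)/1000-np.r_[rack,0]) for q in[(-55,0,46),(-55,0,0),(-28,0,80),(0,0,71),(28,0,80)]])
    print(np.round(hc,3).tolist())
E
python3 fit.py
```

```text
1 pos [0.5256 0.1051 0.0514] yaw -10.4 tilt 29.6 bar [0.5602 0.0988 0.1131] rackframe [ 0.021  -0.0828  0.0514] rms 0.61
[-0.4, -0.3, 1.0, -0.9, 0.3, 0.8, -1.1, 0.4, 0.2, -0.6, 0.9, -0.6, -0.3, 1.1, 0.5, 0.5] [-0.1, 0.0, 0.9, -0.2, -0.1, -0.1, 0.6, 0.4]
[[-0.004, -0.083, 0.119], [-0.027, -0.083, 0.079], [0.036, -0.083, 0.135], [0.056, -0.082, 0.113], [0.085, -0.082, 0.107]]
2 pos [0.5416 0.1864 0.0514] yaw -10.7 tilt 29.5 bar [0.5759 0.1799 0.1132] rackframe [0.021  0.     0.0514] rms 0.66
[-0.7, -0.6, 1.0, -0.8, 0.5, 0.7, -1.1, 0.5, 0.0, -0.7, 1.5, -0.4, -0.7, 1.0, 0.6, 0.5] [0.0, -0.3, 0.6, 0.1, -0.1, -0.1, 0.5, 0.6]
[[-0.004, -0.0, 0.119], [-0.027, -0.0, 0.078], [0.036, 0.0, 0.135], [0.056, 0.0, 0.113], [0.085, 0.0, 0.107]]
3 pos [0.5578 0.2661 0.0519] yaw -11.0 tilt 29.6 bar [0.5922 0.2595 0.1136] rackframe [0.0215 0.0814 0.0519] rms 0.54
[-0.3, -0.7, 0.8, -0.4, 0.5, 0.9, -0.7, 0.9, -0.0, -0.5, 0.9, -0.4, -0.6, 0.4, 0.7, 0.2] [-0.1, 0.0, 0.8, -0.2, 0.2, 0.0, 0.5, 0.3]
[[-0.004, 0.081, 0.119], [-0.026, 0.081, 0.079], [0.037, 0.081, 0.135], [0.057, 0.081, 0.114], [0.085, 0.082, 0.108]]
```

```bash
cat > go.py <<'E'
import sys,json
from h import *
from station import r
def yawof(R): return np.degrees(np.arctan2(R[1,1],R[0,1]))  # angle of tool y
def plan(xyz,yaw,step=.04,n=None,jaw2=True):
    s=r.sense();R=np.array(s["ee_rot"]);p=np.array(s["tcp_pos"]);y=yawof(R)
    d=np.array(xyz)-p;dy=(yaw-y+180)%360-180
    tw=-dy
    n=n or int(max(1,np.ceil(np.linalg.norm(d)/step),np.ceil(abs(tw)/8)))
    rows=[]
    for i in range(n):
        a=np.radians(tw/n*i); Ri=R@cv2.Rodrigues(np.array([a,0,0.]))[0]
        rows.append(np.round(Ri.T@(d/n),4).tolist())
    print("t",round(s["time_s"],2),"pos",np.round(p,4),"yaw %.2f"%y,"down",np.round(R[:,0],4).tolist(),"w",round(float(s["gripper_width"]),3),"F",np.round(s["wrist_force"],1))
    print("d",np.round(d*1000,1),"dyaw %.2f"%dy,"n",n);print(json.dumps(rows));print("twist each %.2f"%(tw/n))
if __name__=="__main__":
    a=[float(x) for x in sys.argv[1:]]
    plan(a[:3],a[3],*(a[4:5] or [.04]))
E
python3 go.py .62 .257 .235 -101.0
```

```text
t 0.6 pos [0.2177 0.5858 0.2366] yaw -110.39 down [-0.0, 0.0, -1.0] w 0.999 F [ 0.1 -0.2 -0.1]
d [ 402.3 -328.8   -1.6] dyaw 9.39 n 13
[[0.0001, 0.0129, -0.0378], [0.0001, 0.0134, -0.0377], [0.0001, 0.0139, -0.0375], [0.0001, 0.0143, -0.0373], [0.0001, 0.0148, -0.0371], [0.0001, 0.0153, -0.0369], [0.0001, 0.0157, -0.0367], [0.0001, 0.0162, -0.0365], [0.0001, 0.0167, -0.0363], [0.0001, 0.0171, -0.0361], [0.0001, 0.0176, -0.0359], [0.0001, 0.018, -0.0357], [0.0001, 0.0185, -0.0354]]
twist each -0.72
```

Emit:
apply_moves --pt "0 0.013 -0.038" --pt "0 0.0135 -0.038" --pt "0 0.014 -0.0375" --pt "0 0.0145 -0.0375" --pt "0 0.015 -0.037" --pt "0 0.015 -0.037" --pt "0 0.016 -0.037" --pt "0 0.016 -0.0365" --pt "0 0.017 -0.036" --pt "0 0.017 -0.036" --pt "0 0.0175 -0.036" --pt "0 0.018 -0.0355" --twist '[-0.8, -0.8, -0.8, -0.8, -0.8, -0.8, -0.8, -0.8, -0.8, -0.8, -0.7, -0.7]' --claw '[0.45, 0.45, 0.45, 0.45, 0.45, 0.45, 0.45, 0.45, 0.45, 0.45, 0.45, 0.45]'

```text
time_s: 1.8
tcp_pos: [0.6039, 0.28, 0.2377]
ee_rot: [[0.003, -0.173, -0.985], [0.004, -0.985, 0.173], [-1.0, -0.004, -0.002]]
wrist_force: [-0.3, 0.2, -0.1]
gripper_width: 0.45
```

```bash
python3 go.py .606 .257 .16 -101.0
```

```text
t 1.8 pos [0.6039 0.28   0.2377] yaw -99.94 down [0.0025, 0.0039, -1.0] w 0.45 F [-0.3  0.2 -0.1]
d [  2.1 -23.  -77.7] dyaw -1.06 n 3
[[0.0259, 0.0075, -0.002], [0.0259, 0.0075, -0.002], [0.0259, 0.0075, -0.0021]]
twist each 0.35
```

Emit:
apply_moves --pt "0.02 0.008 -0.002" --pt "0.02 0.008 -0.002" --pt "0.02 0.007 -0.002" --pt "0.018 0 0" --pt "0 0 0" --twist '[0.4, 0.4, 0.3, 0, 0]' --claw '[0.45, 0.45, 0.45, 0.45, 0.45]'

```text
time_s: 2.3
tcp_pos: [0.6114, 0.2503, 0.1568]
ee_rot: [[0.005, -0.202, -0.979], [0.004, -0.979, 0.202], [-1.0, -0.005, -0.004]]
wrist_force: [0.2, 0.7, -0.5]
gripper_width: 0.449
```

```bash
python3 go.py .6045 .257 .103 -101.0
python3 - <<'E'
from station import imaging
import cv2
for n,b in(("top",(130,220,200,300)),("scene",(130,250,340,460))):
    p=imaging.capture(n)["pixels"][b[0]:b[1],b[2]:b[3],::-1]
    cv2.imwrite(f"pics/g1{n}.png",cv2.resize(p,None,fx=5,fy=5,interpolation=2))
E
```

```text
t 2.3 pos [0.6114 0.2503 0.1568] yaw -101.63 down [0.0047, 0.0044, -1.0] w 0.449 F [ 0.2  0.7 -0.5]
d [ -6.9   6.7 -53.8] dyaw 0.63 n 2
[[0.0269, -0.0024, 0.0041], [0.0269, -0.0024, 0.0041]]
twist each -0.31
```

View pics/g1scene.png

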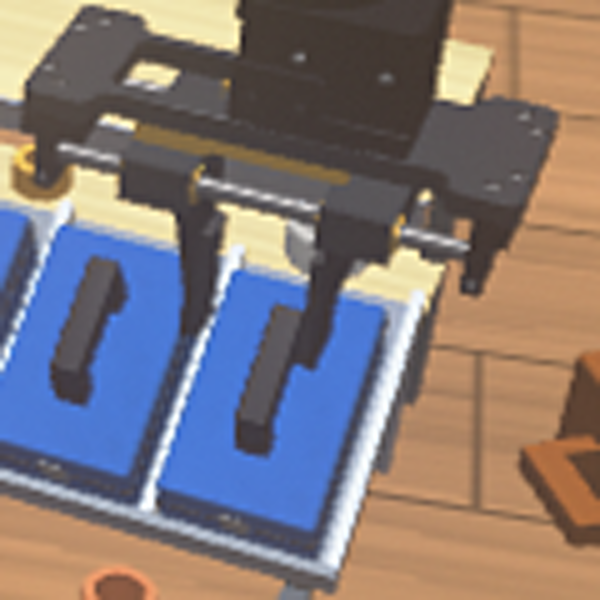

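Emit:
apply_moves --pt "0.012 -0.005 0.008" --pt "0.012 0 0" --pt "0 0 0" --twist '[-0.6, 0, 0]' --claw '[0.45, 0.45, 0.45]'

```text
time_s: 2.7
tcp_pos: [0.607, 0.2605, 0.1375]
ee_rot: [[0.015, -0.188, -0.982], [0.01, -0.982, 0.188], [-1.0, -0.013, -0.013]]
wrist_force: [0.3, -0.1, -0.2]
gripper_width: 0.453
```

```bash
python3 go.py .6045 .257 .103 -101.0
```

```text
t 2.7 pos [0.607  0.2605 0.1375] yaw -100.82 down [0.0152, 0.0102, -0.9998] w 0.453 F [ 0.3 -0.1 -0.2]
d [ -2.5  -3.5 -34.5] dyaw -0.18 n 1
[[0.0344, 0.0043, 0.0023]]
twist each 0.18
```

Emit:
apply_moves --pt "0.015 0.003 0.002" --pt "0.015 0.001 0" --twist '[0, 0]' --claw '[0.45, 0.45]'

```text
time_s: 2.9
tcp_pos: [0.6061, 0.2589, 0.1096]
ee_rot: [[0.021, -0.186, -0.982], [0.013, -0.982, 0.186], [-1.0, -0.017, -0.018]]
wrist_force: [-0.2, -0.3, -0.6]
gripper_width: 0.452
```

```bash
python3 go.py .6045 .257 .103 -101.0;python3 go.py .6045 .257 .103 -101.0
python3 - <<'E'
from station import imaging
import cv2
for n,b in(("top",(130,220,200,300)),("scene",(130,250,340,460))):
    p=imaging.capture(n)["pixels"][b[0]:b[1],b[2]:b[3],::-1]
    cv2.imwrite(f"pics/g2{n}.png",cv2.resize(p,None,fx=5,fy=5,interpolation=2))
E
python3 go.py .6045 .257 .103 -101.0
```

```text
t 2.9 pos [0.6061 0.2589 0.1096] yaw -100.69 down [0.0209, 0.0132, -0.9997] w 0.452 F [-0.2 -0.3 -0.6]
d [-1.6 -1.9 -6.6] dyaw -0.31 n 1
[[0.0065, 0.0023, 0.0014]]
twist each 0.31
t 2.9 pos [0.6061 0.2589 0.1096] yaw -100.69 down [0.0209, 0.0132, -0.9997] w 0.452 F [-0.2 -0.3 -0.6]
d [-1.6 -1.9 -6.6] dyaw -0.31 n 1
[[0.0065, 0.0023, 0.0014]]
twist each 0.31
t 3.0 pos [0.6053 0.2583 0.1079] yaw -100.72 down [0.0173, 0.0108, -0.9998] w 0.451 F [-0.   0.3  0.1]
d [-0.8 -1.3 -4.9] dyaw -0.28 n 1
[[0.0049, 0.0015, 0.0006]]
twist each 0.28
```

View pics/g2scene.png

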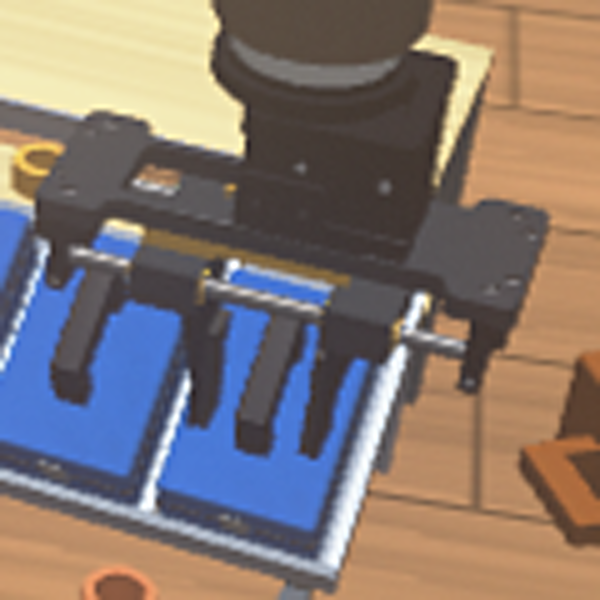

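View pics/g2top.png

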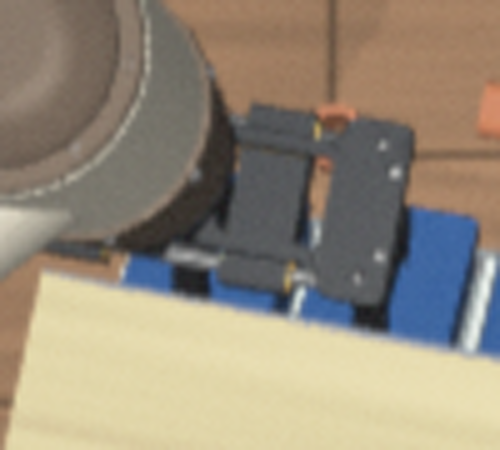

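Emit:
apply_moves --pt "0.005 0.002 0.001" --pt "0 0 0" --pt "0 0 0" --pt "0 0 0" --pt "0 0 0" --pt "0 0 0" --twist '[0.3, 0, 0, 0, 0, 0]' --claw '[0.45, 0.2, 0, 0, 0, 0]'

```text
time_s: 3.6
tcp_pos: [0.6055, 0.2575, 0.1058]
ee_rot: [[0.022, -0.19, -0.981], [0.013, -0.982, 0.191], [-1.0, -0.017, -0.019]]
wrist_force: [-0.4, 0.0, -1.9]
gripper_width: 0.158
```

```bash
python3 go.py .6045 .257 .103 -101.0
```

```text
t 3.6 pos [0.6055 0.2575 0.1058] yaw -100.98 down [0.0219, 0.013, -0.9997] w 0.158 F [-0.4  0.  -1.9]
d [-1.  -0.5 -2.8] dyaw -0.02 n 1
[[0.0028, 0.0008, 0.001]]
twist each 0.02
```

Emit:
apply_moves --pt "-0.008 0 -0.004" --pt "-0.012 0 -0.006" --pt "-0.012 0 -0.006" --pt "-0.015 0 -0.01" --pt "-0.015 0 -0.015" --pt "-0.015 0 -0.018" --twist '[0, 0, 0, 0, 0, 0]' --claw '[0, 0, 0, 0, 0, 0]'

```text
time_s: 4.2
tcp_pos: [0.6584, 0.2434, 0.1803]
ee_rot: [[0.006, -0.191, -0.982], [0.007, -0.982, 0.191], [-1.0, -0.008, -0.005]]
wrist_force: [0.3, 0.5, -3.4]
gripper_width: 0.158
```

```bash
python3 go.py .6045 .257 .103 -101.0
python3 - <<'E'
from station import imaging
import cv2
for n,b in(("top",(130,220,200,300)),("scene",(130,250,340,460))):
    p=imaging.capture(n)["pixels"][b[0]:b[1],b[2]:b[3],::-1]
    cv2.imwrite(f"pics/g3{n}.png",cv2.resize(p,None,fx=5,fy=5,interpolation=2))
E
```

```text
t 4.2 pos [0.6584 0.2434 0.1803] yaw -100.99 down [0.0062, 0.0071, -1.0] w 0.158 F [ 0.3  0.5 -3.4]
d [-53.9  13.6 -77.3] dyaw -0.01 n 3
[[0.0257, -0.0008, 0.0186], [0.0257, -0.0008, 0.0186], [0.0257, -0.0008, 0.0186]]
twist each 0.00
```

View pics/g3scene.png

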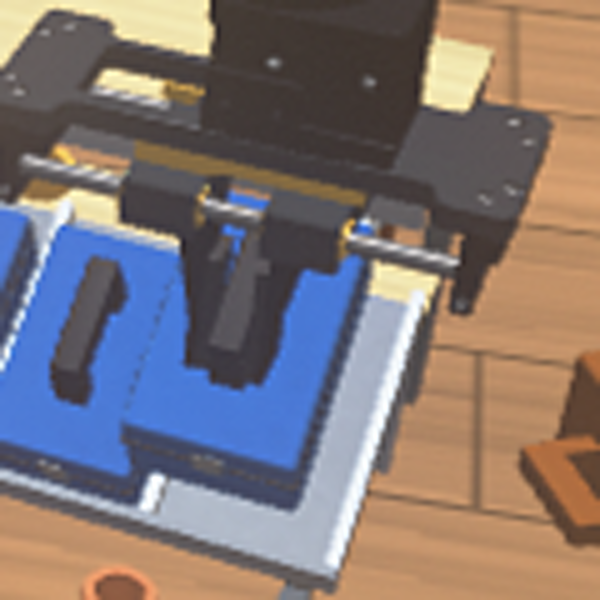

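Emit:
apply_moves --pt "-0.025 0 -0.01" --pt "-0.03 0 -0.005" --pt "-0.03 0 0" --pt "-0.025 0 0" --twist '[0, 0, 0, 0]' --claw '[0, 0, 0, 0]'

```text
time_s: 4.7
tcp_pos: [0.6707, 0.2379, 0.2845]
ee_rot: [[-0.009, -0.195, -0.981], [0.002, -0.981, 0.194], [-1.0, -0.001, 0.009]]
wrist_force: [-0.4, -0.1, -4.1]
gripper_width: 0.155
```

```bash
python3 go.py .44 -.2 .29 -152.9 .035
```

```text
t 4.7 pos [0.6707 0.2379 0.2845] yaw -101.22 down [-0.0091, 0.0024, -1.0] w 0.155 F [-0.4 -0.1 -4.1]
d [-230.7 -437.9    5.5] dyaw -51.68 n 15
[[-0.0003, 0.0316, 0.0094], [-0.0003, 0.0321, 0.0075], [-0.0003, 0.0325, 0.0056], [-0.0003, 0.0328, 0.0036], [-0.0003, 0.033, 0.0016], [-0.0003, 0.033, -0.0004], [-0.0003, 0.0329, -0.0024], [-0.0003, 0.0327, -0.0043], [-0.0003, 0.0324, -0.0063], [-0.0003, 0.032, -0.0082], [-0.0003, 0.0314, -0.0101], [-0.0003, 0.0307, -0.012], [-0.0003, 0.03, -0.0138], [-0.0003, 0.0291, -0.0156], [-0.0003, 0.0281, -0.0173]]
twist each 3.45
```

Emit:
apply_moves --pt "-0.001 0.025 0.009" --pt "-0.001 0.032 0.0075" --pt "0 0.0325 0.0055" --pt "0 0.033 0.0035" --pt "0 0.033 0.0015" --pt "0 0.033 0" --pt "0 0.033 -0.0025" --pt "0 0.0325 -0.0045" --pt "0 0.0325 -0.006" --pt "0 0.032 -0.008" --pt "0 0.0315 -0.01" --pt "0 0.02 -0.008" --twist '[3.5, 3.5, 3.5, 3.5, 3.5, 3.5, 3.5, 3.5, 3.5, 3.5, 3.5, 3.5]' --claw '[0, 0, 0, 0, 0, 0, 0, 0, 0, 0, 0, 0]'

```text
time_s: 5.9
tcp_pos: [0.4701, -0.0998, 0.2788]
ee_rot: [[-0.028, -0.816, -0.577], [0.008, -0.578, 0.816], [-1.0, 0.018, 0.022]]
wrist_force: [0.0, -0.7, -2.9]
gripper_width: 0.159
```

```bash
python3 go.py .44 -.2 .22 -152.9 .035
python3 - <<'E'
from station import imaging
import cv2
for n in("top","scene"):
    p=imaging.capture(n)["pixels"][:,:,::-1]
    cv2.imwrite(f"pics/g4{n}.png",p)
E
```

```text
t 5.9 pos [ 0.4701 -0.0998  0.2788] yaw -144.69 down [-0.0278, 0.0079, -0.9996] w 0.159 F [ 0.  -0.7 -2.9]
d [ -30.1 -100.2  -58.8] dyaw -8.21 n 4
[[0.0147, 0.0204, -0.0164], [0.0147, 0.0198, -0.0172], [0.0147, 0.0191, -0.0178], [0.0147, 0.0185, -0.0185]]
twist each 2.05
```

View pics/g4scene.png

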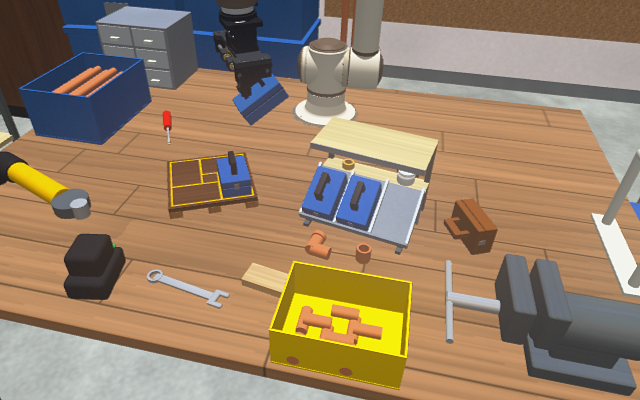

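```bash
python3 go.py .4436 -.246 .2 -152.9 .035
```

```text
t 6.0 pos [ 0.4699 -0.1001  0.2789] yaw -144.70 down [-0.028, 0.0078, -0.9996] w 0.158 F [ 1.   0.5 -2.2]
d [ -26.3 -145.9  -78.9] dyaw -8.20 n 5
[[0.0157, 0.0209, -0.0211], [0.0157, 0.0202, -0.0217], [0.0157, 0.0196, -0.0223], [0.0157, 0.019, -0.0228], [0.0157, 0.0183, -0.0234]]
twist each 1.64
```

Emit:
apply_moves --pt "0.008 0.021 -0.021" --pt "0.012 0.02 -0.0215" --pt "0.015 0.0195 -0.022" --pt "0.015 0.019 -0.023" --pt "0.015 0.01 -0.012" --pt "0 0 0" --twist '[1.6, 1.6, 1.6, 1.6, 1, 0]' --claw '[0, 0, 0, 0, 0, 0]'

```text
time_s: 6.6
tcp_pos: [0.4446, -0.232, 0.2089]
ee_rot: [[-0.028, -0.883, -0.468], [0.013, -0.469, 0.883], [-1.0, 0.019, 0.025]]
wrist_force: [-1.1, -0.5, -3.7]
gripper_width: 0.156
```

```bash
python3 go.py .4436 -.246 .135 -152.9 .035
```

```text
t 6.6 pos [ 0.4446 -0.232   0.2089] yaw -152.04 down [-0.028, 0.013, -0.9995] w 0.156 F [-1.1 -0.5 -3.7]
d [ -1.  -14.  -73.9] dyaw -0.86 n 3
[[0.0246, 0.002, -0.0046], [0.0246, 0.002, -0.0046], [0.0246, 0.002, -0.0046]]
twist each 0.29
```

Emit:
apply_moves --pt "0.015 0.002 -0.005" --pt "0.015 0.002 -0.005" --pt "0.015 0.001 -0.004" --pt "0.015 0.001 0" --twist '[0.3, 0.3, 0.3, 0]' --claw '[0, 0, 0, 0]'

```text
time_s: 7.0
tcp_pos: [0.4478, -0.2446, 0.1495]
ee_rot: [[-0.021, -0.888, -0.459], [0.012, -0.459, 0.888], [-1.0, 0.013, 0.02]]
wrist_force: [-0.1, -0.7, -3.8]
gripper_width: 0.161
```

```bash
python3 go.py .4436 -.246 .135 -152.9 .035
python3 - <<'E'
from station import imaging
import cv2
for n,b in(("top",(150,290,360,520)),("scene",(110,230,150,290))):
    p=imaging.capture(n)["pixels"][b[0]:b[1],b[2]:b[3],::-1]
    cv2.imwrite(f"pics/g5{n}.png",cv2.resize(p,None,fx=4,fy=4,interpolation=2))
E
```

```text
t 7.0 pos [ 0.4478 -0.2446  0.1495] yaw -152.68 down [-0.0208, 0.0121, -0.9997] w 0.161 F [-0.1 -0.7 -3.8]
d [ -4.2  -1.4 -14.5] dyaw -0.22 n 1
[[0.0146, 0.0042, 0.0004]]
twist each 0.22
```

View pics/g5scene.png

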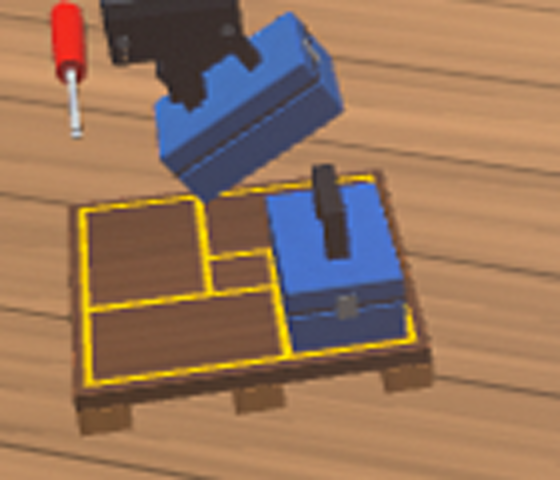

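View pics/g5top.png

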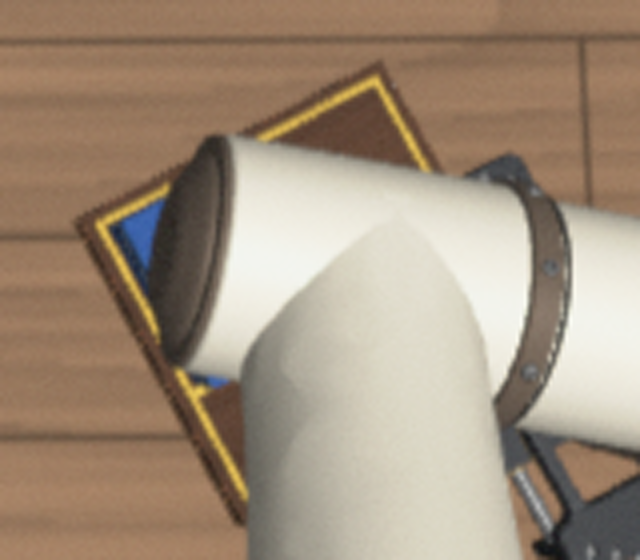

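Emit:
apply_moves --pt "0.008 0.002 0" --pt "0.008 0.002 0" --pt "0.008 0 0" --pt "0.006 0 0" --twist '[0.2, 0, 0, 0]' --claw '[0, 0, 0, 0]'

```text
time_s: 7.5
tcp_pos: [0.4442, -0.2445, 0.1193]
ee_rot: [[-0.02, -0.889, -0.458], [0.012, -0.459, 0.889], [-1.0, 0.012, 0.02]]
wrist_force: [0.6, -0.6, -3.3]
gripper_width: 0.155
```

```bash
python3 go.py .4436 -.246 .111 -152.9 .035
```

```text
t 7.5 pos [ 0.4442 -0.2445  0.1193] yaw -152.70 down [-0.0199, 0.012, -0.9997] w 0.155 F [ 0.6 -0.6 -3.3]
d [-0.6 -1.5 -8.3] dyaw -0.20 n 1
[[0.0082, 0.0012, -0.0012]]
twist each 0.20
```

Emit:
apply_moves --pt "0.005 0.001 -0.001" --pt "0.005 0 0" --twist '[0.2, 0]' --claw '[0, 0]'

```text
time_s: 7.7
tcp_pos: [0.4438, -0.2461, 0.1091]
ee_rot: [[-0.02, -0.89, -0.456], [0.011, -0.456, 0.89], [-1.0, 0.013, 0.019]]
wrist_force: [-7.0, -2.1, 28.4]
gripper_width: 0.157
```

Emit:
apply_moves --pt "0.003 0 0" --twist '[0]' --claw '[0]'

```text
time_s: 7.8
tcp_pos: [0.4444, -0.2471, 0.109]
ee_rot: [[-0.02, -0.889, -0.458], [0.008, -0.458, 0.889], [-1.0, 0.014, 0.016]]
wrist_force: [-5.8, 1.7, 24.4]
gripper_width: 0.164
```

Emit:
apply_moves --pt "-0.001 0 0.006" --pt "0 0 0.006" --twist '[0, 0]' --claw '[0, 0]'

```text
time_s: 8.0
tcp_pos: [0.4398, -0.237, 0.1112]
ee_rot: [[-0.017, -0.889, -0.457], [0.007, -0.457, 0.889], [-1.0, 0.012, 0.014]]
wrist_force: [-1.5, 0.7, -3.6]
gripper_width: 0.157
```

```bash
python3 go.py .4436 -.246 .111 -152.9 .035
python3 - <<'E'
from station import imaging
import cv2
for n,b in(("scene",(110,230,150,290)),):
    p=imaging.capture(n)["pixels"][b[0]:b[1],b[2]:b[3],::-1]
    cv2.imwrite(f"pics/g6{n}.png",cv2.resize(p,None,fx=4,fy=4,interpolation=2))
E
```

```text
t 8.0 pos [ 0.4398 -0.237   0.1112] yaw -152.79 down [-0.0167, 0.0072, -0.9998] w 0.157 F [-1.5  0.7 -3.6]
d [ 3.8 -9.  -0.2] dyaw -0.11 n 1
[[0.0001, 0.0007, -0.0097]]
twist each 0.11
```

View pics/g6scene.png

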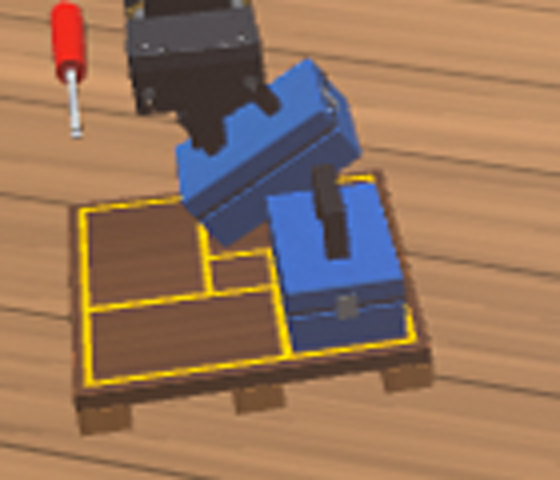

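Emit:
apply_moves --pt "0 0 -0.011" --pt "0.003 0 0" --pt "0.0025 0 0.006" --pt "0.0025 0 0.006" --twist '[0.1, 0, 0, 0]' --claw '[0, 0, 0, 0]'

```text
time_s: 8.45
tcp_pos: [0.4424, -0.2407, 0.109]
ee_rot: [[-0.012, -0.887, -0.461], [-0.003, -0.461, 0.888], [-1.0, 0.012, 0.003]]
wrist_force: [-3.8, -4.2, 8.8]
gripper_width: 0.156
```

```bash
python3 go.py .4436 -.246 .111 -152.9 .035
python3 - <<'E'
from station import imaging
import cv2
for n,b in(("scene",(110,230,150,290)),):
    p=imaging.capture(n)["pixels"][b[0]:b[1],b[2]:b[3],::-1]
    cv2.imwrite(f"pics/g7{n}.png",cv2.resize(p,None,fx=4,fy=4,interpolation=2))
E
```

```text
t 8.45 pos [ 0.4424 -0.2407  0.109 ] yaw -152.56 down [-0.012, -0.0027, -0.9999] w 0.156 F [-3.8 -4.2  8.8]
d [ 1.2 -5.3  2. ] dyaw -0.34 n 1
[[-0.002, 0.0014, -0.0053]]
twist each 0.34
```

View pics/g7scene.png

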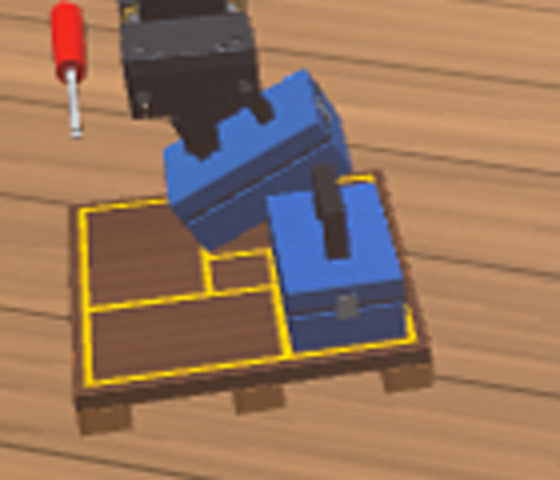

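Emit:
apply_moves --pt "0.003 0 0.006" --pt "0.003 0 0.006" --twist '[0, 0]' --claw '[0, 0]'

```text
time_s: 8.7
tcp_pos: [0.4384, -0.2334, 0.1077]
ee_rot: [[-0.009, -0.886, -0.463], [-0.01, -0.463, 0.887], [-1.0, 0.012, -0.005]]
wrist_force: [-4.1, -3.1, 9.9]
gripper_width: 0.158
```

Emit:
apply_moves --pt "0.003 0 0.006" --pt "0.003 0 0.006" --twist '[0, 0]' --claw '[0, 0]'

```text
time_s: 8.9
tcp_pos: [0.4342, -0.2256, 0.1055]
ee_rot: [[-0.006, -0.886, -0.464], [-0.015, -0.463, 0.886], [-1.0, 0.012, -0.011]]
wrist_force: [-4.0, -2.0, 6.9]
gripper_width: 0.159
```

```bash
python3 go.py .4436 -.246 .111 -152.9 .035
python3 - <<'E'
from station import imaging
import cv2
for n,b in(("scene",(110,230,150,290)),):
    p=imaging.capture(n)["pixels"][b[0]:b[1],b[2]:b[3],::-1]
    cv2.imwrite(f"pics/g8{n}.png",cv2.resize(p,None,fx=4,fy=4,interpolation=2))
E
```

```text
t 8.9 pos [ 0.4342 -0.2256  0.1055] yaw -152.39 down [-0.0055, -0.0151, -0.9999] w 0.159 F [-4.  -2.   6.9]
d [  9.4 -20.4   5.5] dyaw -0.51 n 1
[[-0.0053, 0.0011, -0.0225]]
twist each 0.51
```

View pics/g8scene.png

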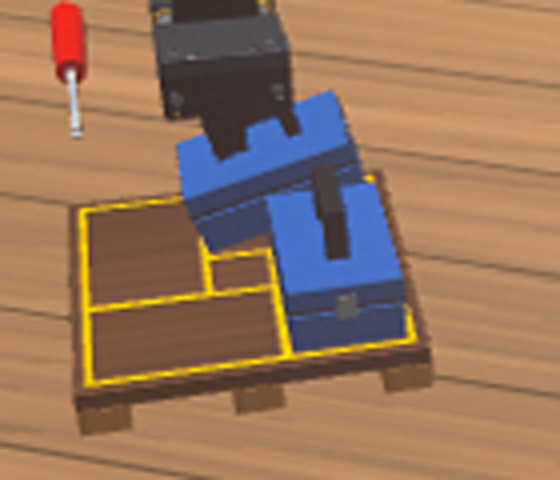

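Emit:
apply_moves --pt "0.003 0.001 0.006" --pt "0.003 0.001 0.006" --twist '[0.3, 0.2]' --claw '[0, 0]'

```text
time_s: 9.15
tcp_pos: [0.4295, -0.2175, 0.1021]
ee_rot: [[0.001, -0.89, -0.456], [-0.019, -0.456, 0.89], [-1.0, 0.007, -0.017]]
wrist_force: [-0.7, -1.6, 2.3]
gripper_width: 0.156
```

Emit:
apply_moves --pt "0.003 0.001 0.006" --pt "0.003 0 0.006" --twist '[0, 0]' --claw '[0, 0]'

```text
time_s: 9.35
tcp_pos: [0.4248, -0.2083, 0.097]
ee_rot: [[0.006, -0.89, -0.457], [-0.021, -0.457, 0.889], [-1.0, 0.005, -0.021]]
wrist_force: [-3.3, -19.4, 18.3]
gripper_width: 0.153
```

```bash
cat >> go.py <<'E'
    S=np.array([.487,-.2035,0]);p=np.array(r.sense()["tcp_pos"]);print("slab",np.round((Rz(np.radians(207.13)).T@(p-S))*1000,1))
E
cat > look.py <<'E'
import sys,cv2
from station import imaging
n,x0,y0,w,h,f,o=sys.argv[1:8]
x0,y0,w,h,f=int(x0),int(y0),int(w),int(h),int(f)
p=imaging.capture(n)["pixels"][y0:y0+h,x0:x0+w,::-1]
cv2.imwrite(o,cv2.resize(p,None,fx=f,fy=f,interpolation=2))
E
python3 go.py .4245 -.2086 .1003 -152.9;python3 look.py scene 150 110 140 120 4 pics/g9.png
```

```text
t 9.35 pos [ 0.4248 -0.2083  0.097 ] yaw -152.83 down [0.0055, -0.0212, -0.9998] w 0.153 F [ -3.3 -19.4  18.3]
d [-0.3 -0.3  3.3] dyaw -0.07 n 1
[[-0.0033, 0.0004, -0.0002]]
twist each 0.07
slab [ 57.6 -24.1  97. ]
```

View pics/g9.png

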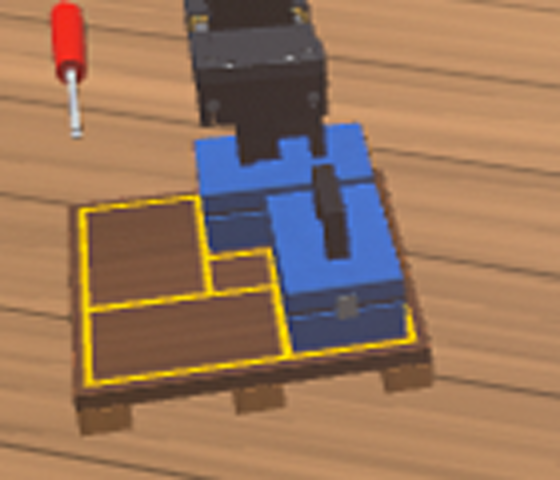

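Emit:
apply_moves --pt "-0.001 0 -0.001" --pt "0 0 0" --pt "0 0 0" --pt "0 0 0" --pt "-0.01 0 0" --pt "-0.03 0 0" --pt "-0.04 0 0" --twist '[0, 0, 0, 0, 0, 0, 0]' --claw '[0, 0.25, 0.4, 0.4, 0.4, 0.4, 0.4]'

```text
time_s: 10.1
tcp_pos: [0.4199, -0.2053, 0.1738]
ee_rot: [[-0.013, -0.89, -0.456], [-0.017, -0.456, 0.89], [-1.0, 0.019, -0.009]]
wrist_force: [0.8, 0.7, 0.4]
gripper_width: 0.401
```

```bash
python3 go.py .572 .0965 .25 -101;python3 look.py scene 150 130 140 100 5 pics/g10.png
```

```text
t 10.1 pos [ 0.4199 -0.2053  0.1738] yaw -152.86 down [-0.0132, -0.0167, -0.9998] w 0.401 F [0.8 0.7 0.4]
d [152.1 301.8  76.2] dyaw 51.86 n 9
[[-0.0092, -0.0302, 0.0221], [-0.0092, -0.0322, 0.0189], [-0.0092, -0.034, 0.0156], [-0.0092, -0.0354, 0.0121], [-0.0092, -0.0364, 0.0085], [-0.0092, -0.0371, 0.0048], [-0.0092, -0.0373, 0.001], [-0.0092, -0.0373, -0.0027], [-0.0092, -0.0368, -0.0064]]
twist each -5.76
slab [ 60.5 -29.  173.8]
```

View pics/g10.png

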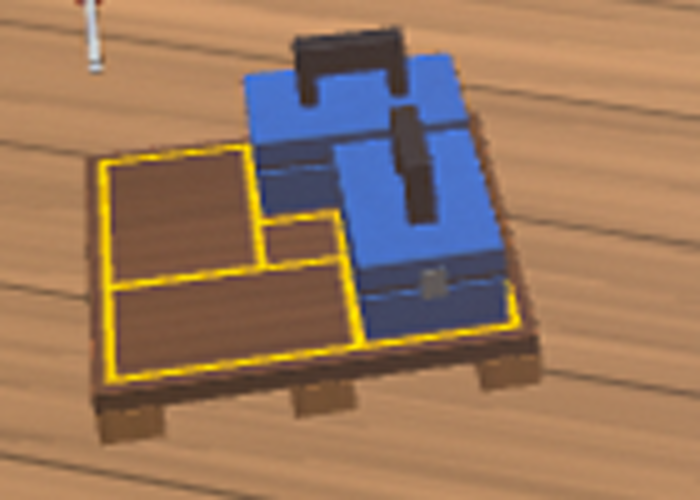

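```bash
python3 go.py .61 .17 .27 -101 .04
```

```text
t 10.15 pos [ 0.4245 -0.2066  0.1815] yaw -152.74 down [0.0015, -0.0213, -0.9998] w 0.398 F [ 2.  -0.8  5.3]
d [185.5 376.6  88.5] dyaw 51.74 n 11
[[-0.0087, -0.0306, 0.0225], [-0.0087, -0.0323, 0.02], [-0.0087, -0.0339, 0.0172], [-0.0087, -0.0352, 0.0144], [-0.0087, -0.0362, 0.0115], [-0.0087, -0.0371, 0.0085], [-0.0087, -0.0376, 0.0054], [-0.0087, -0.0379, 0.0023], [-0.0087, -0.038, -0.0008], [-0.0087, -0.0378, -0.0039], [-0.0087, -0.0374, -0.007]]
twist each -4.70
slab [ 57.  -25.7 181.5]
```

Emit:
apply_moves --pt "-0.03 -0.02 0.015" --pt "-0.02 -0.032 0.02" --pt "-0.015 -0.034 0.017" --pt "-0.008 -0.035 0.0145" --pt "-0.008 -0.036 0.0115" --pt "-0.006 -0.037 0.0085" --pt "0 -0.0375 0.0055" --pt "0 -0.038 0.0025" --pt "0 -0.038 0" --pt "0 -0.038 -0.004" --pt "0 -0.037 -0.007" --twist '[-4.7, -4.7, -4.7, -4.7, -4.7, -4.7, -4.7, -4.7, -4.7, -4.7, -4.7]' --claw '[0.4, 0.4, 0.4, 0.4, 0.4, 0.4, 0.4, 0.4, 0.4, 0.4, 0.4]'

```text
time_s: 11.25
tcp_pos: [0.6031, 0.172, 0.281]
ee_rot: [[0.023, -0.162, -0.987], [-0.016, -0.987, 0.161], [-1.0, 0.012, -0.026]]
wrist_force: [-0.5, -0.6, -0.5]
gripper_width: 0.399
```

```bash
python3 look.py top 360 150 160 140 5 pics/g11.png;python3 go.py .594 .1765 .16 -101 .02
```

```text
t 11.3 pos [0.6055 0.1767 0.2799] yaw -98.96 down [0.0255, -0.0142, -0.9996] w 0.402 F [4.5 2.6 0.1]
d [ -11.5   -0.2 -119.9] dyaw -2.04 n 7
[[0.0171, 0.0001, 0.0021], [0.0171, 0.0001, 0.0021], [0.0171, 0.0001, 0.0021], [0.0171, 0.0001, 0.0021], [0.0171, 0.0002, 0.0021], [0.0171, 0.0002, 0.0021], [0.0171, 0.0002, 0.0021]]
twist each 0.29
slab [-278.9 -284.3  279.9]
```

View pics/g11.png

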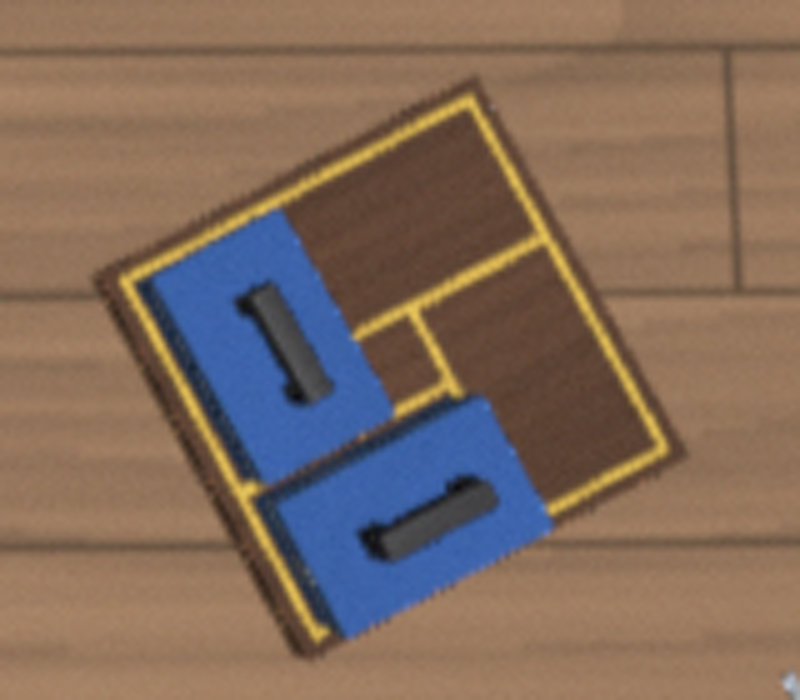

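```bash
cat > chk.py <<'E'
from h import *
from station import imaging
for n in ("top","scene"):
    p=imaging.capture(n); im=p["pixels"].astype(int)
    m=(im[...,2]>120)&(im[...,2]-im[...,0]>75)
    if n=="top":
        k=np.zeros_like(m);k[155:295,370:510]=1
        X=None
    else:
        k=np.zeros_like(m);k[135:225,155:270]=1
    m=(m&k).astype(np.uint8)
    m=cv2.morphologyEx(m,cv2.MORPH_CLOSE,np.ones((9,9),np.uint8)) if 0 else m
    nn,lab,st,_=cv2.connectedComponentsWithStats(m)
    for i in range(1,nn):
        if st[i,4]<300: continue
        r,c=np.nonzero(lab==i); q=toplane(p,np.c_[c,r],.076)
        q=(q-[.487,-.2035,0])@Rz(np.radians(207.13))*1000
        hull=cv2.convexHull(q[:,:2].astype(np.float32))
        (cx,cy),(w,h),a=cv2.minAreaRect(hull)
        print(n,st[i,4],"slabframe centre %.1f %.1f size %.1f %.1f ang %.1f"%(cx,cy,w,h,a))
E
python3 chk.py
```

```text
top 1148 slabframe centre -39.3 -59.0 size 106.6 67.7 ang 1.0
top 1161 slabframe centre 58.4 -39.1 size 67.2 107.7 ang 0.0
scene 454 slabframe centre 57.9 -36.5 size 107.7 67.9 ang 89.9
scene 580 slabframe centre -39.7 -56.2 size 109.4 68.2 ang 1.0
```

Emit:
apply_moves --pt "0.03 0 0.002" --pt "0.035 0 0.002" --pt "0.03 0 0.002" --pt "0.02 0 0.002" --pt "0 0 0" --twist '[0.5, 0.5, 0.5, 0.5, 0]' --claw '[0.4, 0.4, 0.4, 0.4, 0.4]'

```text
time_s: 11.9
tcp_pos: [0.5969, 0.1684, 0.1654]
ee_rot: [[0.027, -0.205, -0.978], [-0.014, -0.979, 0.205], [-1.0, 0.008, -0.029]]
wrist_force: [0.4, 0.4, 0.1]
gripper_width: 0.397
```

```bash
python3 go.py .589 .1775 .135 -101 .02;python3 look.py scene 290 130 140 120 4 pics/g12.png
```

```text
t 11.9 pos [0.5969 0.1684 0.1654] yaw -101.84 down [0.0265, -0.0141, -0.9995] w 0.397 F [0.4 0.4 0.1]
d [ -7.9   9.1 -30.4] dyaw 0.84 n 2
[[0.015, -0.0038, 0.0053], [0.015, -0.0038, 0.0052]]
twist each -0.42
slab [-267.4 -280.8  165.4]
```

View pics/g12.png

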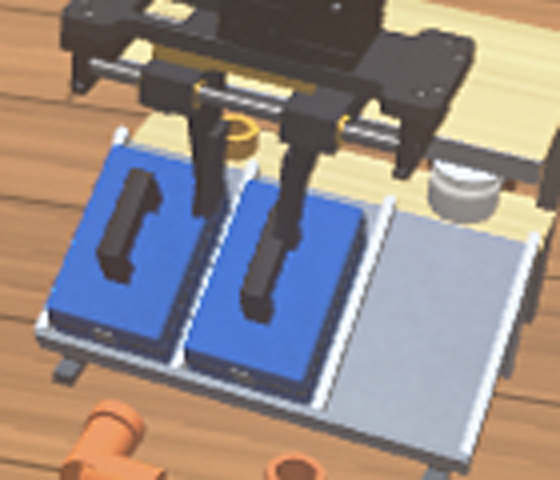

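Emit:
apply_moves --pt "0.01 -0.008 0.004" --pt "0.014 0 0.002" --pt "0 0 0" --twist '[-0.6, 0, 0]' --claw '[0.4, 0.4, 0.4]'

```text
time_s: 12.25
tcp_pos: [0.5967, 0.1785, 0.1471]
ee_rot: [[0.038, -0.194, -0.98], [-0.009, -0.981, 0.194], [-0.999, 0.002, -0.039]]
wrist_force: [-0.8, 0.2, -0.0]
gripper_width: 0.401
```

```bash
python3 look.py scene 290 130 140 120 4 pics/g13.png;python3 go.py .59 .1775 .105 -101 .02
```

```text
t 12.3 pos [0.5977 0.1789 0.1485] yaw -101.15 down [0.0407, -0.0082, -0.9991] w 0.403 F [-0.4  0.4  0.7]
d [ -7.7  -1.4 -43.5] dyaw 0.15 n 3
[[0.0144, 0.001, 0.003], [0.0144, 0.001, 0.003], [0.0144, 0.001, 0.003]]
twist each -0.05
slab [-272.9 -289.8  148.5]
```

View pics/g13.png

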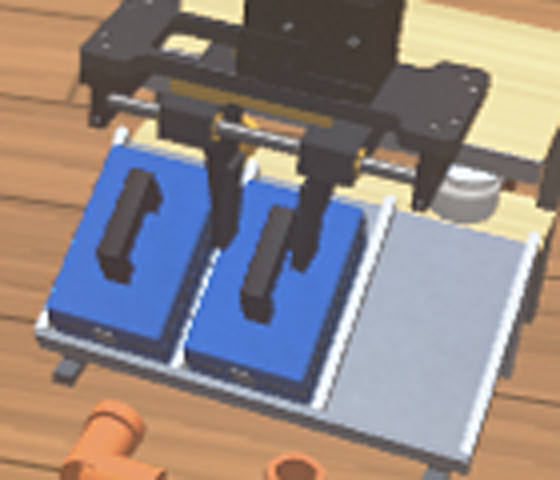

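Emit:
apply_moves --pt "0.015 0.001 0.003" --pt "0.015 0.001 0.003" --pt "0.012 0 0.001" --twist '[0, 0, 0]' --claw '[0.4, 0.4, 0.4]'

```text
time_s: 12.6
tcp_pos: [0.5964, 0.1805, 0.112]
ee_rot: [[0.053, -0.191, -0.98], [-0.002, -0.981, 0.192], [-0.999, -0.008, -0.053]]
wrist_force: [0.3, -0.4, 0.3]
gripper_width: 0.401
```

```bash
python3 go.py .591 .1775 .105 -101 .02;python3 look.py scene 290 130 140 120 4 pics/g14.png
```

```text
t 12.6 pos [0.5964 0.1805 0.112 ] yaw -101.04 down [0.0534, -0.0022, -0.9986] w 0.401 F [ 0.3 -0.4  0.3]
d [-5.4 -3.  -7. ] dyaw 0.04 n 1
[[0.0067, 0.0041, 0.005]]
twist each -0.04
slab [-272.5 -291.9  112. ]
```

View pics/g14.png

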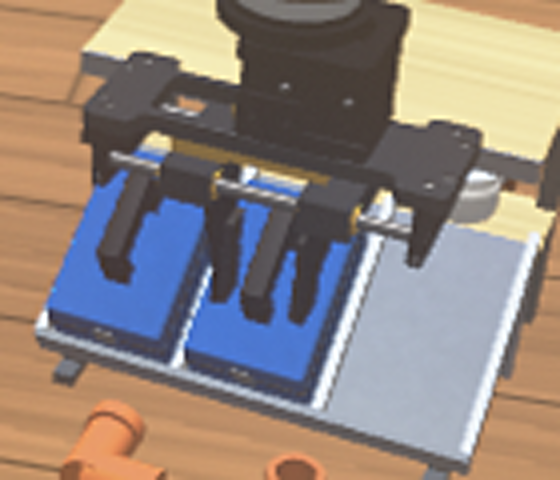

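Emit:
apply_moves --pt "0.007 0.003 0.002" --pt "0 0 0" --pt "0 0 0" --pt "0 0 0" --pt "0 0 0" --pt "0 0 0" --twist '[0, 0, 0, 0, 0, 0]' --claw '[0.4, 0.2, 0, 0, 0, 0]'

```text
time_s: 13.25
tcp_pos: [0.5945, 0.1779, 0.1042]
ee_rot: [[0.053, -0.191, -0.98], [-0.002, -0.981, 0.192], [-0.999, -0.008, -0.053]]
wrist_force: [0.3, 0.4, -2.6]
gripper_width: 0.154
```

```bash
python3 go.py .591 .1775 .105 -101 .02
```

```text
t 13.25 pos [0.5945 0.1779 0.1042] yaw -101.04 down [0.0531, -0.0024, -0.9986] w 0.154 F [ 0.3  0.4 -2.6]
d [-3.5 -0.4  0.8] dyaw 0.04 n 1
[[-0.001, 0.001, 0.0033]]
twist each -0.04
slab [-269.6 -290.4  104.2]
```

Emit:
apply_moves --pt "-0.008 0 -0.0045" --pt "-0.012 0 -0.0065" --pt "-0.012 0 -0.0065" --pt "-0.015 0 -0.01" --pt "-0.015 0 -0.015" --pt "-0.015 0 -0.018" --pt "-0.025 0 -0.01" --pt "-0.03 0 -0.005" --pt "-0.03 0 0" --pt "-0.025 0 0" --twist '[0, 0, 0, 0, 0, 0, 0, 0, 0, 0]' --claw '[0, 0, 0, 0, 0, 0, 0, 0, 0, 0]'

```text
time_s: 14.25
tcp_pos: [0.6592, 0.1612, 0.2955]
ee_rot: [[0.035, -0.194, -0.98], [-0.008, -0.981, 0.194], [-0.999, 0.001, -0.036]]
wrist_force: [1.2, 0.1, -2.8]
gripper_width: 0.161
```

```bash
python3 go.py .5 -.15 .29 -62.87 .035;python3 look.py scene 0 0 640 400 1 pics/g15.png
```

```text
t 14.25 pos [0.6592 0.1612 0.2955] yaw -101.17 down [0.0353, -0.0077, -0.9993] w 0.161 F [ 1.2  0.1 -2.8]
d [-159.2 -311.2   -5.5] dyaw 38.30 n 10
[[0.0002, 0.0336, 0.0096], [0.0002, 0.0329, 0.0118], [0.0002, 0.032, 0.014], [0.0002, 0.031, 0.0161], [0.0002, 0.0299, 0.0181], [0.0002, 0.0286, 0.0201], [0.0002, 0.0272, 0.022], [0.0002, 0.0257, 0.0237], [0.0002, 0.024, 0.0254], [0.0002, 0.0223, 0.0269]]
twist each -3.83
slab [-319.6 -246.1  295.5]
```

View pics/g15.png

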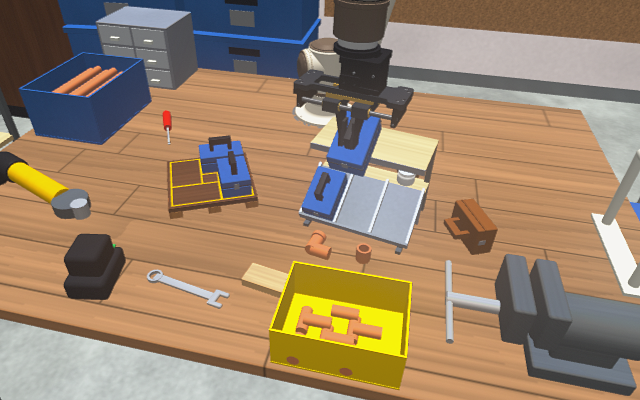

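Emit:
apply_moves --pt "0 0.025 0.008" --pt "0 0.033 0.012" --pt "0 0.032 0.014" --pt "0 0.031 0.016" --pt "0 0.03 0.018" --pt "0 0.0285 0.02" --pt "0 0.027 0.022" --pt "0 0.026 0.0235" --pt "0 0.024 0.025" --pt "0 0.015 0.015" --twist '[-3.8, -3.8, -3.8, -3.8, -3.8, -3.8, -3.8, -3.8, -3.8, -3.8]' --claw '[0, 0, 0, 0, 0, 0, 0, 0, 0, 0]'

```text
time_s: 15.3
tcp_pos: [0.5094, -0.1382, 0.2892]
ee_rot: [[0.04, 0.479, -0.877], [0.001, -0.877, -0.48], [-0.999, 0.018, -0.035]]
wrist_force: [0.3, -0.5, -2.7]
gripper_width: 0.159
```

```bash
python3 go.py .5336 -.2448 .21 -62.87 .03
```

```text
t 15.3 pos [ 0.5094 -0.1382  0.2892] yaw -61.34 down [0.0399, 0.0009, -0.9992] w 0.159 F [ 0.3 -0.5 -2.7]
d [  24.2 -106.6  -79.2] dyaw -1.53 n 5
[[0.016, 0.0207, 0.0066], [0.016, 0.0208, 0.0064], [0.016, 0.0208, 0.0063], [0.016, 0.0208, 0.0062], [0.016, 0.0209, 0.0061]]
twist each 0.31
slab [-49.8 -47.9 289.2]
```

Emit:
apply_moves --pt "0.008 0.02 0.0065" --pt "0.014 0.021 0.0065" --pt "0.016 0.021 0.0065" --pt "0.016 0.021 0.006" --pt "0.016 0.015 0.004" --pt "0 0 0" --twist '[0.3, 0.3, 0.3, 0.3, 0.3, 0]' --claw '[0, 0, 0, 0, 0, 0]'

```text
time_s: 15.9
tcp_pos: [0.5287, -0.2443, 0.215]
ee_rot: [[0.039, 0.451, -0.891], [0.005, -0.892, -0.452], [-0.999, 0.013, -0.037]]
wrist_force: [-0.4, 0.7, -2.8]
gripper_width: 0.156
```

```bash
python3 go.py .5336 -.2448 .14 -62.87 .02
```

```text
t 15.9 pos [ 0.5287 -0.2443  0.215 ] yaw -63.16 down [0.0392, 0.0054, -0.9992] w 0.156 F [-0.4  0.7 -2.8]
d [  4.9  -0.5 -75. ] dyaw 0.29 n 4
[[0.0188, 0.0004, -0.0003], [0.0188, 0.0004, -0.0003], [0.0188, 0.0004, -0.0003], [0.0188, 0.0004, -0.0003]]
twist each -0.07
slab [-18.5  55.3 215. ]
```

Emit:
apply_moves --pt "0.015 0.0005 0" --pt "0.018 0.0005 0" --pt "0.018 0.0005 0" --pt "0.015 0.0005 0" --twist '[-0.1, -0.1, -0.1, 0]' --claw '[0, 0, 0, 0]'

```text
time_s: 16.3
tcp_pos: [0.5333, -0.2455, 0.1497]
ee_rot: [[0.045, 0.456, -0.889], [0.005, -0.89, -0.456], [-0.999, 0.016, -0.042]]
wrist_force: [0.7, -0.4, -2.6]
gripper_width: 0.157
```

```bash
python3 look.py scene 150 110 140 120 4 pics/g16.png; python3 go.py .5336 -.2448 .12 -62.87 .02
```

```text
t 16.35 pos [ 0.532  -0.2449  0.147 ] yaw -62.92 down [0.0405, 0.0066, -0.9992] w 0.157 F [-1.2 -0.3 -4.4]
d [  1.6   0.1 -27. ] dyaw 0.05 n 2
[[0.0135, 0.0001, -0.0002], [0.0135, 0.0001, -0.0002]]
twist each -0.02
slab [-21.1  57.4 147. ]
```

View pics/g16.png

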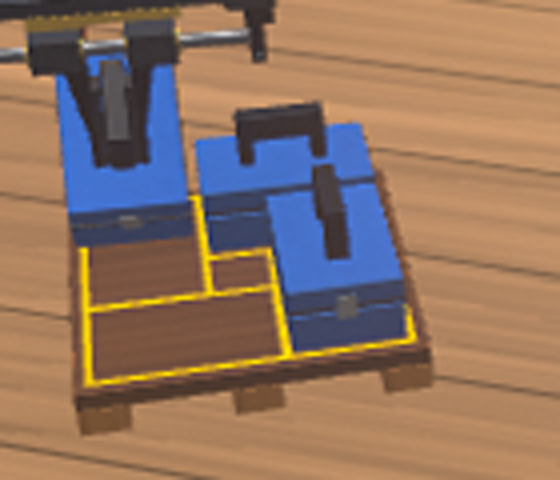

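Emit:
apply_moves --pt "0.013 0 0" --pt "0.012 0 0" --pt "0.006 0 0" --twist '[0, 0, 0]' --claw '[0, 0, 0]'

```text
time_s: 16.65
tcp_pos: [0.534, -0.2438, 0.1167]
ee_rot: [[0.043, 0.457, -0.889], [0.006, -0.89, -0.457], [-0.999, 0.014, -0.041]]
wrist_force: [0.4, 0.4, -1.8]
gripper_width: 0.16
```

```bash
python3 go.py .5336 -.2448 .11 -62.87 .02
```

```text
t 16.65 pos [ 0.534  -0.2438  0.1167] yaw -62.82 down [0.0428, 0.0061, -0.9991] w 0.16 F [ 0.4  0.4 -1.8]
d [-0.4 -1.  -6.7] dyaw -0.05 n 1
[[0.0067, 0.0006, 0.0011]]
twist each 0.05
slab [-23.5  57.3 116.7]
```

Emit:
apply_moves --pt "0.005 0.001 0" --pt "0.004 0 0.002" --pt "0.0025 0 0.006" --pt "0.0025 0 0.006" --twist '[0, 0, 0, 0]' --claw '[0, 0, 0, 0]'

```text
time_s: 17.05
tcp_pos: [0.5277, -0.2507, 0.1074]
ee_rot: [[0.055, 0.459, -0.887], [0.004, -0.888, -0.459], [-0.998, 0.022, -0.051]]
wrist_force: [-1.6, 6.5, 7.6]
gripper_width: 0.158
```

Emit:
apply_moves --pt "0.003 0 0.006" --pt "0.003 0 0.006" --twist '[0, 0]' --claw '[0, 0]'

```text
time_s: 17.25
tcp_pos: [0.5193, -0.2552, 0.1059]
ee_rot: [[0.062, 0.46, -0.886], [0.004, -0.888, -0.46], [-0.998, 0.025, -0.057]]
wrist_force: [-1.6, 5.0, 6.0]
gripper_width: 0.157
```

```bash
python3 look.py scene 150 110 140 120 4 pics/g17.png; python3 go.py .5336 -.2448 .12 -62.87 .02
```

```text
t 17.3 pos [ 0.5184 -0.2555  0.1057] yaw -62.64 down [0.0614, 0.0043, -0.9981] w 0.157 F [-2.4  4.5  5.9]
d [15.2 10.7 14.3] dyaw -0.23 n 2
[[-0.0066, -0.0011, -0.0096], [-0.0066, -0.0011, -0.0096]]
twist each 0.11
slab [ -4.2  60.6 105.7]
```

View pics/g17.png

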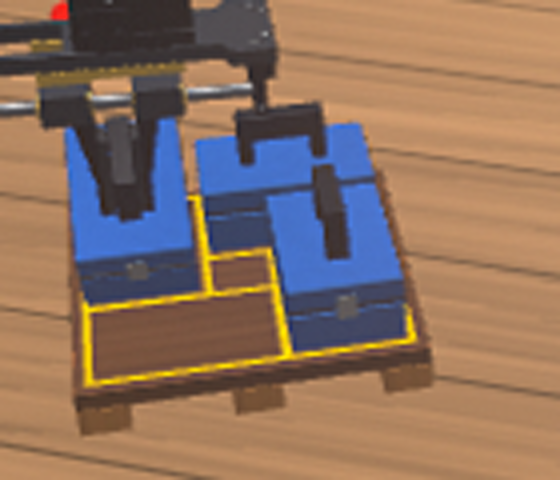

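Emit:
apply_moves --pt "0.0025 -0.0015 0.006" --pt "0.003 -0.001 0.006" --twist '[0.1, 0.1]' --claw '[0, 0]'

```text
time_s: 17.5
tcp_pos: [0.5098, -0.2592, 0.1036]
ee_rot: [[0.071, 0.457, -0.886], [0.002, -0.889, -0.458], [-0.997, 0.031, -0.064]]
wrist_force: [0.0, 1.6, 4.8]
gripper_width: 0.16
```

Emit:
apply_moves --pt "0.003 -0.001 0.006" --twist '[0]' --claw '[0]'

```text
time_s: 17.6
tcp_pos: [0.5049, -0.2616, 0.1016]
ee_rot: [[0.074, 0.458, -0.886], [0.001, -0.889, -0.459], [-0.997, 0.033, -0.066]]
wrist_force: [-0.6, 2.1, 3.8]
gripper_width: 0.157
```

```bash
python3 look.py scene 150 110 140 120 4 pics/g18.png; python3 go.py .5336 -.2448 .12 -62.87 .02
```

```text
t 17.65 pos [ 0.5038 -0.2618  0.1012] yaw -62.78 down [0.073, 0.0011, -0.9973] w 0.158 F [-0.6 -0.9  5.2]
d [29.8 17.  18.8] dyaw -0.09 n 2
[[-0.0083, -0.0005, -0.0177], [-0.0083, -0.0005, -0.0177]]
twist each 0.04
slab [ 11.7  59.6 101.2]
```

View pics/g18.png

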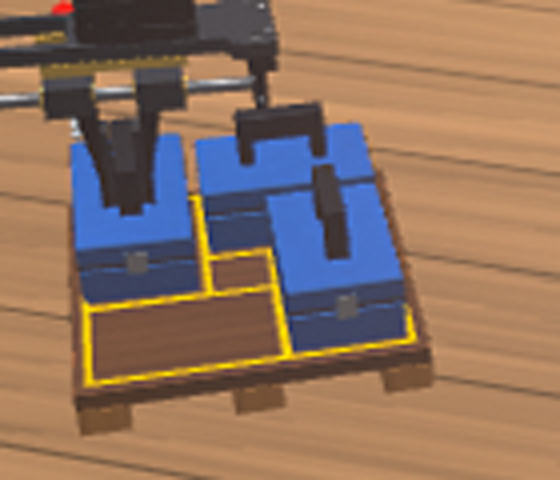

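Emit:
apply_moves --pt "0.003 -0.001 0.005" --pt "0.003 -0.001 0.004" --twist '[0, 0]' --claw '[0, 0]'

```text
time_s: 17.85
tcp_pos: [0.4984, -0.266, 0.098]
ee_rot: [[0.082, 0.458, -0.885], [-0.003, -0.888, -0.46], [-0.997, 0.04, -0.072]]
wrist_force: [5.1, 4.9, 12.4]
gripper_width: 0.156
```

```bash
python3 look.py scene 150 110 140 120 4 pics/g19.png; python3 go.py .5336 -.2448 .12 -62.87 .02
```

```text
t 17.9 pos [ 0.4983 -0.2659  0.0981] yaw -62.75 down [0.0826, -0.0024, -0.9966] w 0.161 F [1.9 4.  9.6]
d [35.3 21.1 21.9] dyaw -0.12 n 3
[[-0.0063, -0.0006, -0.0142], [-0.0063, -0.0006, -0.0142], [-0.0063, -0.0006, -0.0142]]
twist each 0.04
slab [18.4 60.6 98.1]
```

View pics/g19.png

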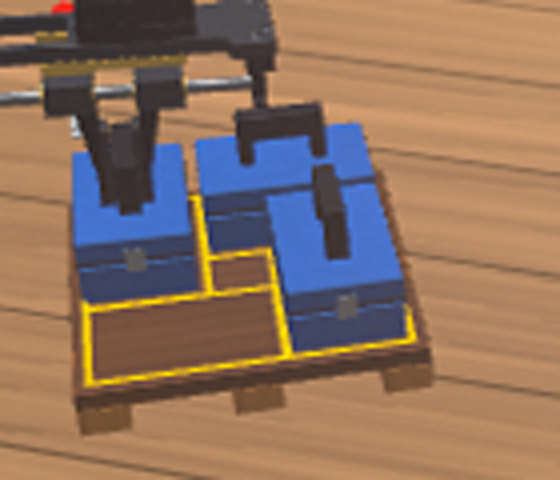

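```bash
python3 chk.py
```

```text
top 492 slabframe centre -39.0 -74.1 size 106.6 37.8 ang 1.4
scene 460 slabframe centre 57.8 -36.4 size 68.4 108.0 ang 0.1
scene 423 slabframe centre 36.9 61.4 size 109.7 68.2 ang 0.0
scene 585 slabframe centre -39.6 -56.1 size 109.5 68.5 ang 1.0
```

Emit:
apply_moves --pt "-0.001 -0.003 0.001" --pt "-0.0005 -0.002 0" --twist '[0, 0]' --claw '[0, 0]'

```text
time_s: 18.2
tcp_pos: [0.4943, -0.262, 0.0992]
ee_rot: [[0.081, 0.457, -0.886], [-0.002, -0.889, -0.459], [-0.997, 0.039, -0.071]]
wrist_force: [0.5, -0.3, -4.2]
gripper_width: 0.16
```

```bash
python3 chk.py|grep scene;python3 go.py .5336 -.2448 .12 -62.87 .02
```

```text
scene 459 slabframe centre 57.6 -36.5 size 107.7 68.4 ang 89.9
scene 419 slabframe centre 40.4 56.5 size 68.3 109.7 ang 89.0
scene 586 slabframe centre -39.6 -56.1 size 109.5 68.5 ang 1.0
t 18.3 pos [ 0.494  -0.2619  0.0989] yaw -62.77 down [0.0803, -0.0021, -0.9968] w 0.153 F [-1.2  0.3 -0.8]
d [39.6 17.1 21.1] dyaw -0.10 n 3
[[-0.006, 0.0012, -0.0148], [-0.006, 0.0012, -0.0148], [-0.006, 0.0012, -0.0148]]
twist each 0.03
slab [20.4 55.2 98.9]
```

Emit:
apply_moves --pt "0.002 0.002 -0.001" --pt "0.002 0.001 -0.001" --twist '[0, 0]' --claw '[0, 0]'

```text
time_s: 18.5
tcp_pos: [0.495, -0.264, 0.0976]
ee_rot: [[0.074, 0.459, -0.885], [-0.002, -0.888, -0.461], [-0.997, 0.036, -0.064]]
wrist_force: [-9.7, 8.8, 23.7]
gripper_width: 0.161
```

```bash
python3 chk.py|grep scene;python3 go.py .5336 -.2448 .12 -62.87 .02
```

```text
scene 458 slabframe centre 57.6 -36.5 size 107.7 68.4 ang 89.9
scene 419 slabframe centre 38.4 58.3 size 108.6 67.7 ang 0.6
scene 586 slabframe centre -39.6 -56.1 size 109.5 68.5 ang 1.0
t 18.6 pos [ 0.4953 -0.2641  0.0976] yaw -62.64 down [0.0748, -0.0026, -0.9972] w 0.163 F [-7.2  2.8 15.3]
d [38.3 19.3 22.4] dyaw -0.23 n 3
[[-0.0065, 0.0004, -0.0147], [-0.0065, 0.0004, -0.0147], [-0.0065, 0.0004, -0.0147]]
twist each 0.08
slab [20.2 57.7 97.6]
```

Emit:
apply_moves --pt "0 0 0" --pt "0 0 0" --pt "0 0 0" --pt "0 0 0" --pt "-0.01 0 0" --pt "-0.03 0 0" --pt "-0.04 0 0" --pt "-0.04 0 0" --twist '[0, 0, 0, 0, 0, 0, 0, 0]' --claw '[0, 0.25, 0.4, 0.4, 0.4, 0.4, 0.4, 0.4]'

```text
time_s: 19.4
tcp_pos: [0.4829, -0.2636, 0.2155]
ee_rot: [[0.058, 0.46, -0.886], [0.001, -0.888, -0.46], [-0.998, 0.026, -0.052]]
wrist_force: [0.7, -0.6, -1.2]
gripper_width: 0.397
```

```bash
python3 chk.py|grep scene;python3 look.py scene 150 110 140 120 4 pics/g20.png;python3 go.py .6 .09 .27 -101 .04
```

```text
scene 453 slabframe centre 57.9 -36.5 size 107.7 67.9 ang 89.9
scene 526 slabframe centre 38.6 59.5 size 108.1 68.1 ang 0.7
scene 578 slabframe centre -39.7 -56.2 size 109.4 68.2 ang 1.0
t 19.55 pos [ 0.4851 -0.2642  0.2181] yaw -62.64 down [0.0675, -0.0017, -0.9977] w 0.398 F [-0.6  0.   0.5]
d [114.9 354.2  51.9] dyaw -38.36 n 10
[[-0.0045, -0.026, -0.0268], [-0.0045, -0.0277, -0.025], [-0.0045, -0.0293, -0.0231], [-0.0045, -0.0308, -0.0211], [-0.0045, -0.0322, -0.019], [-0.0045, -0.0334, -0.0168], [-0.0045, -0.0344, -0.0145], [-0.0045, -0.0353, -0.0122], [-0.0045, -0.036, -0.0098], [-0.0045, -0.0366, -0.0073]]
twist each 3.84
slab [ 29.4  53.2 218.1]
```

View pics/g20.png

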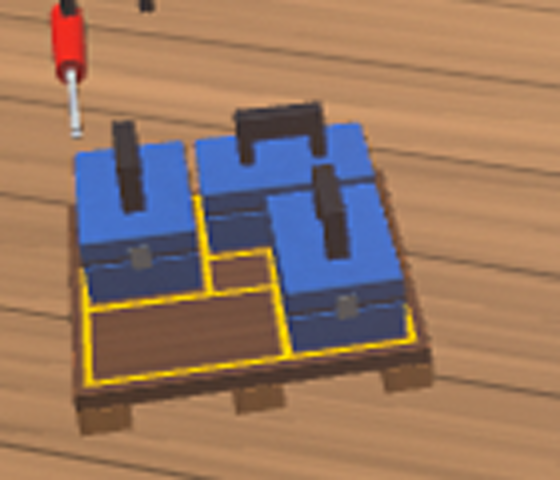

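Emit:
apply_moves --pt "-0.03 -0.015 -0.015" --pt "-0.03 -0.028 -0.025" --pt "-0.02 -0.029 -0.023" --pt "-0.01 -0.031 -0.021" --pt "-0.01 -0.032 -0.019" --pt "-0.008 -0.0335 -0.017" --pt "-0.005 -0.0345 -0.0145" --pt "-0.005 -0.035 -0.012" --pt "-0.005 -0.036 -0.01" --pt "-0.005 -0.0365 -0.007" --twist '[3.8, 3.8, 3.8, 3.8, 3.8, 3.8, 3.8, 3.8, 3.8, 3.8]' --claw '[0.4, 0.4, 0.4, 0.4, 0.4, 0.4, 0.4, 0.4, 0.4, 0.4]'

```text
time_s: 20.55
tcp_pos: [0.5918, 0.0821, 0.3498]
ee_rot: [[0.05, -0.22, -0.974], [-0.001, -0.975, 0.22], [-0.999, -0.011, -0.049]]
wrist_force: [0.4, -0.3, -0.5]
gripper_width: 0.4
```

```bash
python3 go.py .6 .09 .27 -101 .04;python3 chk.py;python3 go.py .6 .09 .27 -101 .04
```

```text
t 20.55 pos [0.5918 0.0821 0.3498] yaw -102.70 down [0.0505, -0.0006, -0.9987] w 0.4 F [ 0.4 -0.3 -0.5]
d [  8.2   7.9 -79.8] dyaw 1.70 n 3
[[0.0267, -0.0029, -0.0008], [0.0267, -0.0029, -0.0008], [0.0267, -0.0029, -0.0008]]
twist each -0.57
slab [-223.5 -206.4  349.8]
top 1128 slabframe centre -39.3 -58.9 size 106.2 67.6 ang 1.0
top 1080 slabframe centre 38.7 56.6 size 106.1 67.0 ang 0.8
top 1144 slabframe centre 58.4 -38.3 size 108.2 67.1 ang 89.9
scene 453 slabframe centre 57.9 -36.5 size 107.7 67.9 ang 89.9
scene 525 slabframe centre 38.6 59.5 size 108.1 68.1 ang 0.7
scene 574 slabframe centre -39.9 -56.3 size 108.8 68.2 ang 0.9
t 20.65 pos [0.5929 0.0844 0.349 ] yaw -102.35 down [0.0507, 0.0001, -0.9987] w 0.401 F [-0.8 -0.1 -0.6]
d [  7.1   5.6 -79. ] dyaw 1.35 n 2
[[0.0396, -0.0031, -0.0009], [0.0396, -0.0031, -0.0009]]
twist each -0.67
slab [-225.5 -207.9  349. ]
```

Emit:
apply_moves --pt "0.045 -0.006 0.003" --pt "0.05 -0.004 0.003" --pt "0.05 -0.002 0.003" --twist '[-0.7, -0.6, 0]' --claw '[0.4, 0.4, 0.4]'

```text
time_s: 20.95
tcp_pos: [0.5987, 0.0998, 0.2081]
ee_rot: [[0.067, -0.187, -0.98], [0.005, -0.982, 0.187], [-0.998, -0.017, -0.065]]
wrist_force: [0.5, 0.7, -0.7]
gripper_width: 0.4
```

```bash
python3 look.py scene 290 130 140 120 4 pics/g21.png;python3 look.py scene 290 130 140 120 4 pics/g21.png; python3 go.py .578 .096 .105 -101 .02
```

```text
t 21.05 pos [0.5934 0.0979 0.2009] yaw -100.89 down [0.0479, -0.0014, -0.9989] w 0.4 F [-1.1 -0.2 -0.3]
d [-15.4  -1.9 -95.9] dyaw -0.11 n 5
[[0.019, 0.0011, 0.0039], [0.019, 0.0011, 0.0039], [0.019, 0.0011, 0.0039], [0.019, 0.0011, 0.0038], [0.019, 0.0011, 0.0038]]
twist each 0.02
slab [-232.1 -219.7  200.9]
```

View pics/g21.png

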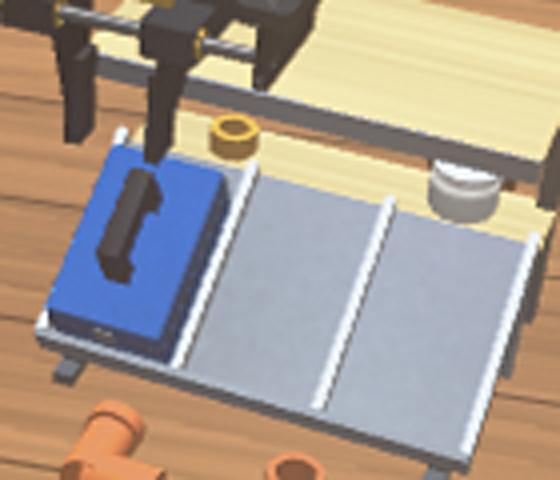

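Emit:
apply_moves --pt "0.045 0.002 0.009" --twist '[0]' --claw '[0.4]'

```text
time_s: 21.15
tcp_pos: [0.5929, 0.0986, 0.167]
ee_rot: [[0.062, -0.186, -0.981], [0.001, -0.982, 0.187], [-0.998, -0.013, -0.061]]
wrist_force: [0.9, 0.5, 1.3]
gripper_width: 0.399
```

```bash
python3 look.py scene 290 130 140 120 4 pics/g21.png;python3 look.py scene 290 130 140 120 4 pics/g22.png; python3 go.py .578 .096 .105 -101 .02
```

```text
t 21.25 pos [0.5838 0.0961 0.1569] yaw -100.98 down [0.0369, -0.0049, -0.9993] w 0.399 F [-1.3 -0.4 -0.3]
d [ -5.8  -0.1 -51.9] dyaw -0.02 n 3
[[0.0172, 0.0004, 0.0025], [0.0172, 0.0004, 0.0025], [0.0172, 0.0004, 0.0025]]
twist each 0.01
slab [-222.8 -222.5  156.9]
```

View pics/g22.png

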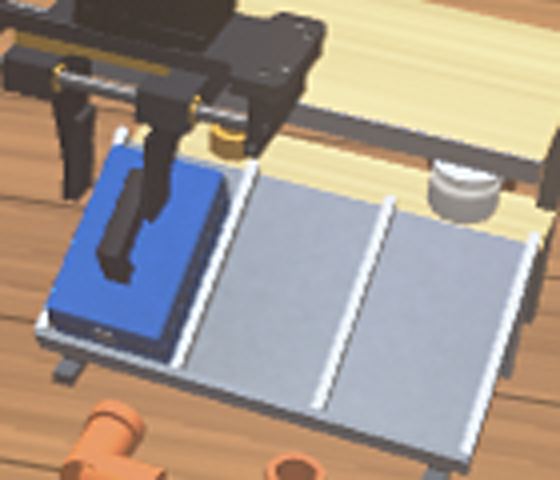

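Emit:
apply_moves --pt "0.035 0 0.003" --twist '[0]' --claw '[0.4]'

```text
time_s: 21.35
tcp_pos: [0.5877, 0.0977, 0.1287]
ee_rot: [[0.051, -0.188, -0.981], [-0.002, -0.982, 0.188], [-0.999, -0.008, -0.05]]
wrist_force: [0.9, 0.6, 0.6]
gripper_width: 0.401
```

```bash
python3 look.py scene 290 130 140 120 4 pics/g21.png;python3 look.py scene 290 130 140 120 4 pics/g23.png; python3 go.py .577 .0955 .105 -101 .02
```

```text
t 21.45 pos [0.5807 0.0956 0.1207] yaw -101.02 down [0.0314, -0.0069, -0.9995] w 0.4 F [-2.  -0.1  0.2]
d [ -3.7  -0.1 -15.7] dyaw 0.02 n 1
[[0.0156, 0.0007, 0.0041]]
twist each -0.02
slab [-219.8 -223.4  120.7]
```

View pics/g23.png

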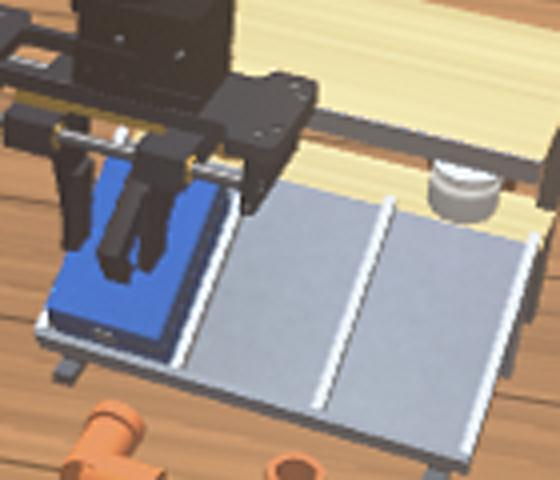

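Emit:
apply_moves --pt "0.016 0.001 0.003" --twist '[0]' --claw '[0.4]'

```text
time_s: 21.55
tcp_pos: [0.5817, 0.0958, 0.1093]
ee_rot: [[0.039, -0.19, -0.981], [-0.005, -0.982, 0.19], [-0.999, -0.002, -0.04]]
wrist_force: [0.2, 0.0, 0.7]
gripper_width: 0.399
```

```bash
python3 look.py scene 290 130 140 120 4 pics/g21.png;python3 look.py scene 290 130 140 120 4 pics/g23.png; python3 go.py .577 .0955 .105 -101 .02
```

```text
t 21.65 pos [0.5785 0.0949 0.106 ] yaw -101.02 down [0.0315, -0.0072, -0.9995] w 0.4 F [-0.8 -0.4 -0.3]
d [-1.5  0.6 -1. ] dyaw 0.02 n 1
[[0.001, -0.0003, 0.0017]]
twist each -0.02
slab [-217.5 -223.8  106. ]
```

Emit:
apply_moves --pt "0.001 0 0.002" --pt "0 0 0" --pt "0 0 0" --pt "0 0 0" --pt "0 0 0" --twist '[0, 0, 0, 0, 0]' --claw '[0.2, 0, 0, 0, 0]'

```text
time_s: 22.15
tcp_pos: [0.5807, 0.0962, 0.1126]
ee_rot: [[0.042, -0.19, -0.981], [-0.004, -0.982, 0.19], [-0.999, -0.004, -0.042]]
wrist_force: [-0.3, 1.3, -2.9]
gripper_width: 0.156
```

```bash
python3 go.py .577 .0955 .105 -101 .02
```

```text
t 22.15 pos [0.5807 0.0962 0.1126] yaw -100.97 down [0.042, -0.004, -0.9991] w 0.156 F [-0.3  1.3 -2.9]
d [-3.7 -0.7 -7.6] dyaw -0.03 n 1
[[0.0074, 0.0015, 0.0038]]
twist each 0.03
slab [-220.1 -224.   112.6]
```

Emit:
apply_moves --pt "0 0 0" --pt "0 0 0" --pt "0.007 0.001 0.003" --twist '[0, 0, 0]' --claw '[0.3, 0.35, 0.35]'

```text
time_s: 22.45
tcp_pos: [0.5793, 0.0963, 0.1069]
ee_rot: [[0.046, -0.189, -0.981], [-0.003, -0.982, 0.19], [-0.999, -0.006, -0.045]]
wrist_force: [-0.4, 1.0, -0.2]
gripper_width: 0.314
```

```bash
python3 look.py scene 290 130 140 120 4 pics/g21.png; python3 go.py .578 .0955 .105 -101 .02
```

```text
t 22.5 pos [0.5772 0.0957 0.1048] yaw -100.97 down [0.0411, -0.0043, -0.9991] w 0.329 F [-1.   0.1 -1.2]
d [ 0.8 -0.2  0.2] dyaw -0.03 n 1
[[-0.0002, 0.0, -0.0008]]
twist each 0.03
slab [-216.7 -225.1  104.8]
```

View pics/g21.png

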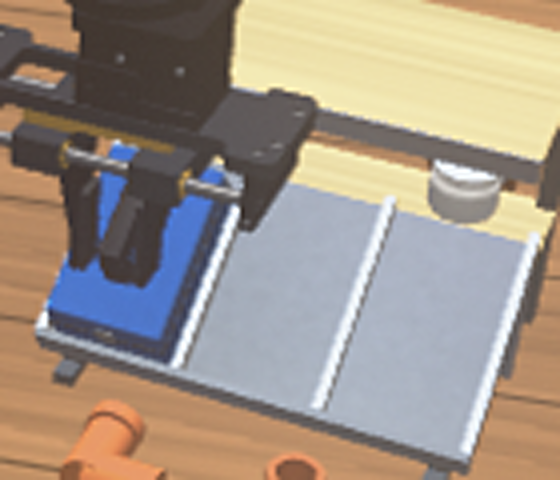

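Emit:
apply_moves --pt "0.002 0 0" --pt "0 0 0" --pt "0 0 0" --pt "0 0 0" --pt "0 0 0" --twist '[0, 0, 0, 0, 0]' --claw '[0.2, 0, 0, 0, 0]'

```text
time_s: 23.0
tcp_pos: [0.5769, 0.0963, 0.1017]
ee_rot: [[0.04, -0.19, -0.981], [-0.004, -0.982, 0.19], [-0.999, -0.004, -0.04]]
wrist_force: [-0.7, 1.5, -0.4]
gripper_width: 0.16
```

Run:
```python
from h import *
from station import r
s=r.sense();R=np.array(s["ee_rot"]);g=np.array(s["tcp_pos"])-.005*R[:,0]
Rc=Rz(np.radians(-11))@cv2.Rodrigues(np.array([0,np.radians(30),0.]))[0]
print(np.round(s["tcp_pos"],4),R[:,0],s["gripper_width"],np.round(Rc.T@(g-[.5256,.1051,.0514])*1000,1))
```

```text
[0.5769 0.0963 0.1017] [ 0.04028131 -0.00404254 -0.9991802 ] 0.15987432501911325 [17.2  1.1 73.8]
```

Emit:
apply_moves --pt "-0.008 0 -0.0045" --pt "-0.012 0 -0.0065" --pt "-0.012 0 -0.0065" --pt "-0.015 0 -0.01" --pt "-0.015 0 -0.015" --pt "-0.015 0 -0.018" --pt "-0.025 0 -0.01" --pt "-0.03 0 -0.005" --pt "-0.03 0 0" --pt "-0.025 0 0" --twist '[0, 0, 0, 0, 0, 0, 0, 0, 0, 0]' --claw '[0, 0, 0, 0, 0, 0, 0, 0, 0, 0]'

```text
time_s: 24.0
tcp_pos: [0.6413, 0.0779, 0.2859]
ee_rot: [[0.009, -0.195, -0.981], [-0.012, -0.981, 0.195], [-1.0, 0.01, -0.011]]
wrist_force: [0.7, -0.0, -3.5]
gripper_width: 0.159
```

```bash
python3 go.py .5829 -.2636 .29 -152.87 .035;python3 look.py scene 150 40 300 200 2 pics/g24.png
```

```text
t 24.0 pos [0.6413 0.0779 0.2859] yaw -101.24 down [0.0089, -0.0115, -0.9999] w 0.159 F [ 0.7 -0.  -3.5]
d [ -58.4 -341.5    4.1] dyaw -51.63 n 10
[[-0.0001, 0.0346, -0.0009], [-0.0001, 0.0344, -0.004], [-0.0001, 0.0339, -0.0071], [-0.0001, 0.0331, -0.0101], [-0.0001, 0.0321, -0.0131], [-0.0001, 0.0308, -0.0159], [-0.0001, 0.0292, -0.0186], [-0.0001, 0.0274, -0.0212], [-0.0001, 0.0254, -0.0236], [-0.0001, 0.0232, -0.0257]]
twist each 5.16
slab [-265.6 -180.   285.9]
```

View pics/g24.png

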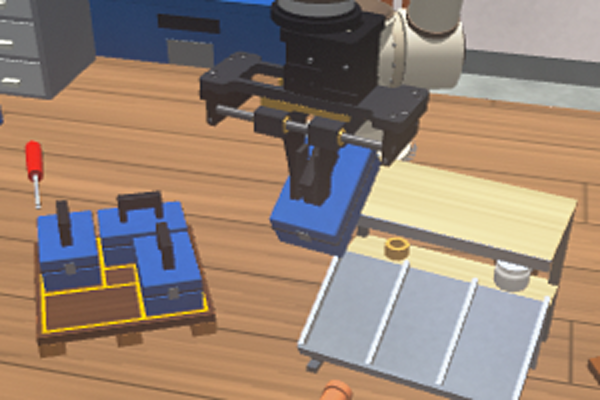

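Case held at roughly 30° and clear of the rack; tool tilt is back near zero. I'll travel to place3.

Emit:
apply_moves --pt "0 0.025 -0.001" --pt "0 0.034 -0.004" --pt "0 0.034 -0.007" --pt "0 0.033 -0.01" --pt "0 0.032 -0.013" --pt "0 0.031 -0.016" --pt "0 0.029 -0.0185" --pt "0 0.027 -0.021" --pt "0 0.025 -0.023" --pt "0 0.018 -0.02" --pt "0 0 0" --twist '[5.1, 5.1, 5.1, 5.1, 5.1, 5.1, 5.1, 5.1, 5.1, 5.1, 0]' --claw '[0, 0, 0, 0, 0, 0, 0, 0, 0, 0, 0]'

```text
time_s: 25.15
tcp_pos: [0.577, -0.2553, 0.2787]
ee_rot: [[-0.003, -0.901, -0.433], [-0.003, -0.433, 0.901], [-1.0, 0.004, -0.001]]
wrist_force: [0.2, 0.7, -3.0]
gripper_width: 0.159
```

```bash
python3 go.py .5829 -.2636 .15 -152.87 .035
```

```text
t 25.15 pos [ 0.577  -0.2553  0.2787] yaw -154.34 down [-0.0033, -0.0029, -1.0] w 0.159 F [ 0.2  0.7 -3. ]
d [   5.9   -8.3 -128.7] dyaw 1.47 n 4
[[0.0322, -0.0006, -0.0025], [0.0322, -0.0005, -0.0025], [0.0322, -0.0005, -0.0025], [0.0322, -0.0005, -0.0025]]
twist each -0.37
slab [-56.5  87.1 278.7]
```

Emit:
apply_moves --pt "0.03 0 -0.003" --pt "0.035 0 -0.003" --pt "0.03 0 -0.002" --pt "0.02 0 -0.002" --twist '[-0.4, -0.4, -0.4, -0.3]' --claw '[0, 0, 0, 0]'

```text
time_s: 25.55
tcp_pos: [0.5811, -0.2655, 0.1604]
ee_rot: [[0.001, -0.889, -0.457], [-0.002, -0.457, 0.889], [-1.0, 0.0, -0.002]]
wrist_force: [0.4, 0.4, -3.7]
gripper_width: 0.159
```

```bash
python3 look.py scene 150 110 140 120 4 pics/g25.png;python3 look.py scene 150 110 140 120 4 pics/g25.png; python3 go.py .5829 -.2636 .115 -152.87 .035
```

```text
t 25.65 pos [ 0.5797 -0.265   0.1587] yaw -152.84 down [-0.0049, -0.0007, -1.0] w 0.158 F [-1.2  0.6 -4.7]
d [  3.2   1.4 -43.7] dyaw -0.03 n 2
[[0.0218, -0.0019, -0.0001], [0.0218, -0.0019, -0.0001]]
twist each 0.02
slab [-54.4  97.  158.7]
```

View pics/g25.png

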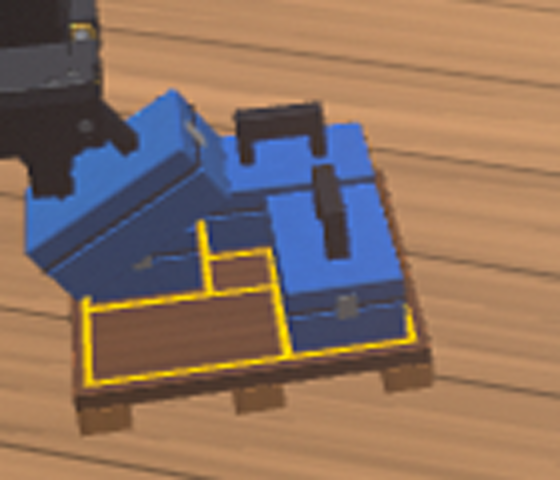

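Emit:
apply_moves --pt "0.008 -0.004 0" --pt "0.012 -0.001 0" --pt "0.012 0 0" --twist '[0, 0, 0]' --claw '[0, 0, 0]'

```text
time_s: 25.95
tcp_pos: [0.5875, -0.2627, 0.129]
ee_rot: [[0.003, -0.889, -0.458], [-0.003, -0.458, 0.889], [-1.0, -0.001, -0.005]]
wrist_force: [0.9, -0.3, -3.6]
gripper_width: 0.159
```

```bash
python3 look.py scene 150 110 140 120 4 pics/g26.png;python3 go.py .5829 -.2636 .11 -152.87 .035
```

```text
t 26.0 pos [ 0.586  -0.2621  0.1263] yaw -152.75 down [-0.001, -0.0016, -1.0] w 0.158 F [-1.2 -0.3 -6.7]
d [ -3.1  -1.5 -16.3] dyaw -0.12 n 1
[[0.0163, 0.0034, 0.0001]]
twist each 0.12
slab [-61.4  97.3 126.3]
```

View pics/g26.png

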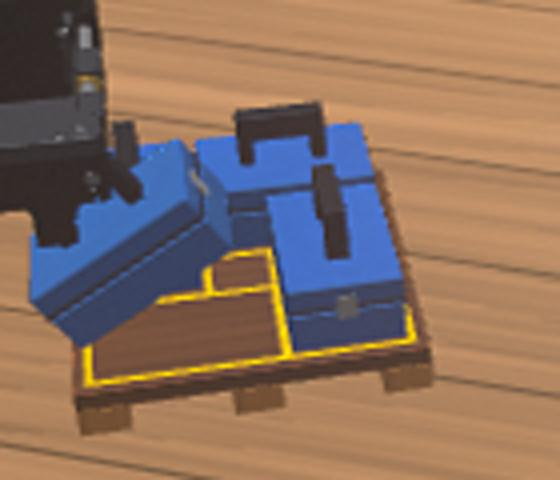

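Emit:
apply_moves --pt "0.008 0.003 0" --pt "0.006 0 0" --twist '[0.1, 0]' --claw '[0, 0]'

```text
time_s: 26.2
tcp_pos: [0.5836, -0.2635, 0.112]
ee_rot: [[0.0, -0.89, -0.457], [-0.002, -0.457, 0.89], [-1.0, 0.001, -0.002]]
wrist_force: [0.6, 0.0, -5.6]
gripper_width: 0.164
```

```bash
python3 look.py scene 150 110 140 120 4 pics/g26.png;python3 go.py .5829 -.2636 .11 -152.87 .035
```

```text
t 26.25 pos [ 0.5835 -0.2634  0.1112] yaw -152.83 down [-0.0006, -0.0018, -1.0] w 0.158 F [-0.  -1.4 -4.8]
d [-0.6 -0.2 -1.2] dyaw -0.04 n 1
[[0.0012, 0.0006, 0.0001]]
twist each 0.04
slab [-58.5  97.3 111.2]
```

Position is right; now press lightly and roll it back about its low edge.

Emit:
apply_moves --pt "0.005 0 0" --pt "0.0035 0 0.002" --pt "0.0025 0 0.006" --pt "0.0025 0 0.006" --twist '[0, 0, 0, 0]' --claw '[0, 0, 0, 0]'

```text
time_s: 26.65
tcp_pos: [0.5804, -0.2559, 0.1052]
ee_rot: [[0.009, -0.888, -0.459], [-0.012, -0.459, 0.888], [-1.0, -0.002, -0.015]]
wrist_force: [-2.4, -3.1, 6.2]
gripper_width: 0.158
```

Emit:
apply_moves --pt "0.003 0 0.006" --pt "0.003 0 0.006" --twist '[0, 0]' --claw '[0, 0]'

```text
time_s: 26.85
tcp_pos: [0.5756, -0.2468, 0.1035]
ee_rot: [[0.013, -0.888, -0.46], [-0.017, -0.46, 0.888], [-1.0, -0.004, -0.021]]
wrist_force: [-2.3, -1.5, 4.9]
gripper_width: 0.159
```

```bash
python3 look.py scene 150 110 140 120 4 pics/g27.png; python3 go.py .5829 -.2636 .11 -152.87 .035
```

```text
t 26.9 pos [ 0.5751 -0.2459  0.1032] yaw -152.60 down [0.0127, -0.0159, -0.9998] w 0.156 F [-2.8  0.2  6.9]
d [  7.8 -17.7   6.8] dyaw -0.27 n 1
[[-0.0064, 0.0012, -0.0194]]
twist each 0.27
slab [-59.   77.9 103.2]
```

View pics/g27.png

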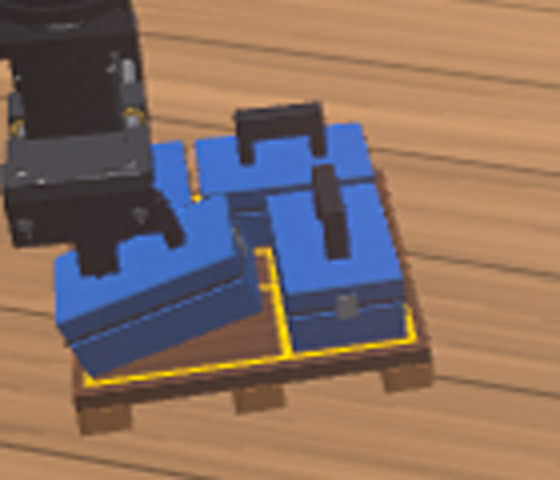

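Emit:
apply_moves --pt "0.0025 0.0005 0.006" --pt "0.003 0.0005 0.006" --twist '[0.2, 0.1]' --claw '[0, 0]'

```text
time_s: 27.1
tcp_pos: [0.5698, -0.2358, 0.0999]
ee_rot: [[0.018, -0.89, -0.455], [-0.018, -0.455, 0.89], [-1.0, -0.008, -0.024]]
wrist_force: [-1.4, 0.2, 4.4]
gripper_width: 0.16
```

Emit:
apply_moves --pt "0.003 0 0.005" --twist '[0]' --claw '[0]'

```text
time_s: 27.2
tcp_pos: [0.5673, -0.2308, 0.0973]
ee_rot: [[0.018, -0.89, -0.455], [-0.018, -0.456, 0.89], [-1.0, -0.008, -0.024]]
wrist_force: [-3.2, 0.1, 3.9]
gripper_width: 0.156
```

```bash
python3 look.py scene 150 110 140 120 4 pics/g28.png; python3 go.py .5829 -.2636 .11 -152.87 .035
```

```text
t 27.25 pos [ 0.5668 -0.2299  0.0968] yaw -152.88 down [0.0174, -0.0167, -0.9997] w 0.161 F [-2.1  1.5  6.1]
d [ 16.1 -33.7  13.2] dyaw 0.01 n 2
[[-0.0062, 0.0005, -0.0188], [-0.0062, 0.0005, -0.0188]]
twist each -0.00
slab [-59.   59.8  96.8]
```

View pics/g28.png

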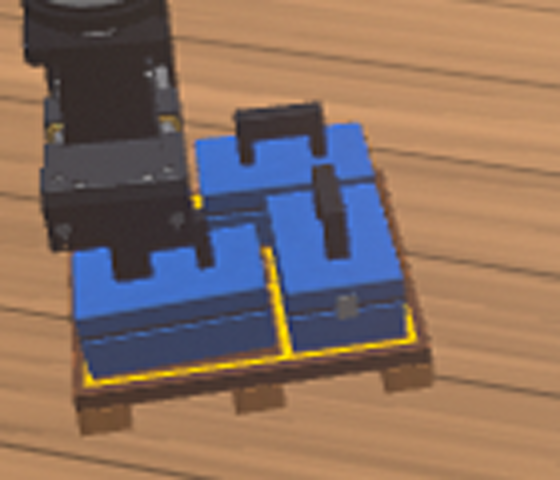

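Emit:
apply_moves --pt "0.003 0 0.003" --twist '[0]' --claw '[0]'

```text
time_s: 27.35
tcp_pos: [0.5658, -0.2274, 0.0954]
ee_rot: [[0.018, -0.889, -0.457], [-0.019, -0.457, 0.889], [-1.0, -0.008, -0.025]]
wrist_force: [-3.8, -12.3, 16.7]
gripper_width: 0.161
```

```bash
python3 look.py scene 150 110 140 120 4 pics/g29.png; python3 go.py .5829 -.2636 .11 -152.87 .035;python3 chk.py|grep scene
```

```text
t 27.4 pos [ 0.5659 -0.2274  0.0954] yaw -152.76 down [0.0189, -0.019, -0.9996] w 0.162 F [-2.9 -2.4  9.8]
d [ 17.  -36.2  14.6] dyaw -0.11 n 2
[[-0.0068, 0.0007, -0.0202], [-0.0068, 0.0006, -0.0202]]
twist each 0.06
slab [-59.3  57.2  95.4]
scene 459 slabframe centre 57.6 -36.5 size 107.7 68.4 ang 89.9
scene 587 slabframe centre -39.6 -56.1 size 109.5 68.5 ang 1.0
scene 598 slabframe centre -58.7 40.2 size 69.5 108.4 ang 0.2
```

View pics/g29.png

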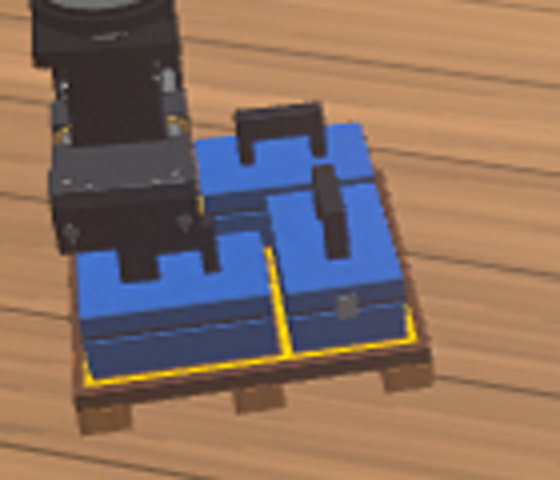

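Emit:
apply_moves --pt "0 0 0" --pt "0 0 0" --pt "0 0 0" --pt "0 0 0" --pt "-0.01 0 0" --pt "-0.03 0 0" --pt "-0.04 0 0" --pt "-0.04 0 0" --twist '[0, 0, 0, 0, 0, 0, 0, 0]' --claw '[0, 0.25, 0.4, 0.4, 0.4, 0.4, 0.4, 0.4]'

```text
time_s: 28.3
tcp_pos: [0.5597, -0.2218, 0.2101]
ee_rot: [[0.001, -0.89, -0.456], [-0.011, -0.456, 0.89], [-1.0, 0.004, -0.01]]
wrist_force: [0.2, -0.1, 0.4]
gripper_width: 0.401
```

Emit:
apply_moves --pt "-0.03 -0.03 0.02" --pt "-0.02 -0.04 0.025" --pt "0 -0.04 0.025" --pt "0 -0.04 0.025" --pt "0 -0.04 0.025" --pt "0 -0.03 0.02" --pt "0 -0.03 0.01" --twist '[0, 0, 0, 0, 0, 0, 0]' --claw '[0.4, 0.4, 0.4, 0.4, 0.4, 0.4, 0.4]'

```text
time_s: 29.0
tcp_pos: [0.7196, 0.0314, 0.2775]
ee_rot: [[0.025, -0.893, -0.45], [-0.01, -0.451, 0.893], [-1.0, -0.018, -0.02]]
wrist_force: [0.9, -0.1, -0.4]
gripper_width: 0.402
```

```bash
python3 chk.py;python3 look.py scene 0 0 640 400 1 pics/g30.png;python3 look.py top 0 0 640 400 1 pics/g31.png
```

```text
top 1126 slabframe centre -58.2 37.2 size 67.1 106.9 ang 0.1
top 1143 slabframe centre -39.2 -58.5 size 106.7 68.2 ang 0.4
top 1087 slabframe centre 38.7 56.7 size 106.3 67.1 ang 0.5
top 1152 slabframe centre 58.4 -38.3 size 108.2 67.0 ang 89.9
scene 460 slabframe centre 57.6 -36.5 size 107.7 68.4 ang 89.9
scene 452 slabframe centre 38.8 59.5 size 107.7 68.4 ang 1.4
scene 590 slabframe centre -39.9 -56.1 size 110.0 68.5 ang 1.0
scene 643 slabframe centre -58.6 40.1 size 70.0 108.2 ang 0.2
```

View pics/g30.png

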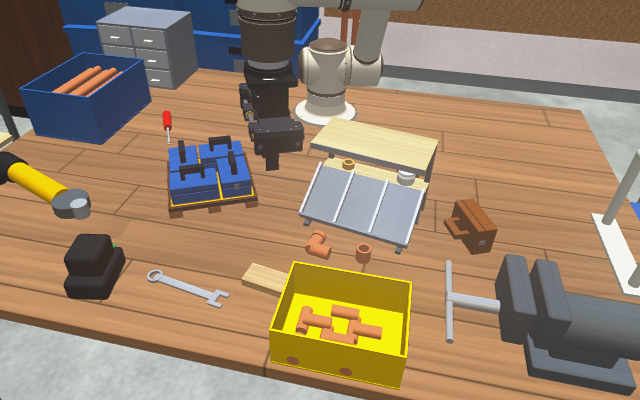

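View pics/g31.png

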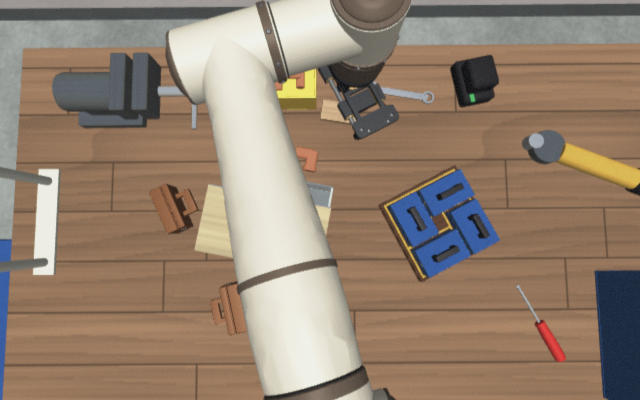

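```bash
python3 -c "
from station import job,r
print(r.sense()['wrist_force']);print(job.finish_job())"
```

```text
[-0.52781366  0.0545522   0.46607735]
the job is handed in; nothing more can be done
None
```

All three cases from the rack are now on the slab, lid up, one in each empty outline. With the case already there they form the pinwheel. I handed the job in at about 29 s; it reports no verdict.

- **How they were placed:** I gripped each case off-centre on its bar to clear the shelf. I set its low edge on the deck and rolled it flat about that edge before letting go. case3 went to place1, case2 to place2 and case1 to place3.
- **Corrections along the way:**
  - The first attempt to roll case3 flat lost contact with the deck, so I repeated it.
  - The first grip on case1 was too shallow, so I regripped it before lifting.
  - case2 was lifted slightly and shifted a few millimetres before release.
- **Final positions:** averaged over both cameras, in the slab's frame:

| Outline | Measured centre (mm) | Target centre (mm) |
|---|---|---|
| place1 | (58.0, -37.4) | (58, -38) |
| place2 | (38.7, 58.1) | (38, 58) |
| place3 | (-58.4, 38.6) | (-58, 38) |

- **Squareness:** the placed cases were within about 1° of square. The cameras disagree by up to about 3 mm in slab y (top 56.7 against scene 59.5 for place2), and the table uses their mean.
- **Left alone:** case0 stayed in its outline, moving by no more than the measurement noise. The bystanders visible in the last pictures looked unmoved. The arm finished clear of everything, with under 1 N at the wrist. The highest force I saw at the end of a move was about 29 N, from pressing the first case on the deck.

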